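# Park a tube rack against the flip stop of a loading track

## Robot

A 6-joint arm with a two-finger parallel gripper is mounted at the origin on the work surface. World frame = base frame: x ahead of the robot, y to its left, z up, the work surface at z = 0. Lengths are in mm, angles in rad, forces in N, time in s.
With the tool pointing down it reaches from about 350 to 975 mm from the base axis. Payload 7.1 kg.
Tool frame: the origin (TCP) lies at the very end of the fingers, on their centre line; the grasp point (between the pads) lies 19 mm behind it; z points along the fingers, y is the direction in which the jaws open and shut (so a half turn about z gives the same grasp; the last joint's range is limited). The gripper opens to 88 mm and grips with 3 to 60 N. Pads are 20 mm wide; open, the fingers measure 115 mm over their backs; the gripper's body (75 mm by 178 mm) begins 61 mm behind the grasp point.
Start: joints at [1.23, 0.423, 1.63, -0, 1.089, -0.019], TCP at [197.64, 592.911, 222.675] pointing down, gripper open.
Joint ranges: [-3, 3], [-0.9, 2.11], [0.09, 2.58], [-1.31, 4.45], [0.11, 2.69], [-2.54, 2.54]. Speed limits (rad/s): [2.39, 2.39, 3.01, 3.14, 3.14, 3.14].

## Interface

Orientations are given as a rotation vector (axis times angle).
In Python, from workcell import readout, imaging, close_job gives the robot as it stands.
- The arm moves only by the tool carry_out, never from a script. Its argument "rows" is a list of rows, each a list of 3 entries, a list of its own where there are three numbers: the shift along the tool's x, y, z in m, then the turn, a rotation vector about the tool's x, y, z in rad, then the closure, from 0 (fully open) to 1 (shut). In form: [[[dx, dy, dz], [wx, wy, wz], hand], ...]. A call has 1 to 12 rows; each row shifts and turns the commanded pose from where the row before left it, along the tool's axes as they then stand; what a row does not reach is not made up. A row lasts 1/12 s, in which the tool goes at most 41.7 mm and 7.16 degrees, less where a joint would pass 70% of its speed; a pose out of reach is approached as far as the arm can. A call with a gripper value outside its range is refused whole. The fingers move at their own pace and stop on an object; the grip force is fixed at half the most. Time passes only in rows, so rows that do not move let the fingers close. It gives the time, the measured TCP pose, the force and the opening at its end, in the units of the state.
- readout.get_obs(): the state, without advancing time (a new reading comes with each control period).
- imaging.get_image(name): name is "side" or "top" or "wrist"; returns the picture (480x640x3 uint8, red, green, blue); there is no depth.
- imaging.camera_params(name): a dict with "fx", "fy", "cx", "cy" (pixels), "rvec" (rotation vector, rad) and "tvec" (3), from world to camera coordinates, as OpenCV has them; the wrist camera has in their place "T_tool_cam" (4x4, takes a point from camera to tool coordinates, whose origin is the TCP and whose axes are the flange's). Camera axes: x right, y down, z forward; pixel columns grow to the right and rows downward; lengths in mm; the calibration is good to about 2 mm. A picture is of the moment at which its call begins: read the wrist's pose just before it. camera_params takes no time and is no camera call.
- close_job(): hands the job in, once; it reports no verdict.
The state is a dict: "t": time; "qpos": joint angles; "qvel": joint speeds; "joint_torque": joint torques, N m; "ee_pos": TCP position; "orientation": TCP orientation; "ft_force": force on the tool from outside, world axes, zero at the start; "moment": the same for the moment, N m; "width": finger opening in mm.
Only numpy, scipy, OpenCV 4.12 (cv2) and the standard library are available. Lean on these libraries where they do the work, as an engineer would, in place of code of your own. Each camera call takes 0.05 s, during which the arm holds its last target.

## Task

Flip the hinged stop on the loading track fully down into the track, then slide the tube rack along the deck, without lifting or tipping it, until it lies flush along the fence and its leading end is pressed firmly against the stop's rubber buffer: hold a steady push of about 8 N, and never let the stop take more than 15 N. Let go gently so that the rack stays touching the buffer and flush with the fence, leave the stop down, and do not disturb the other things on the bench.

Things in the scene. Friction and masses are not known exactly. Their poses are not given: they have to be found in the camera images.
- track: Loading track, fixed to the bench: a flat aluminium deck plate, 150 mm wide, 500 mm long, top 12 mm above the bench, with an upright steel fence along it on the side away from the robot, 30 mm high above the deck and 14 mm thick. The deck reaches 100 mm in front of the fence's front face and 50 mm behind it. Origin under the plate, half-way along, 20 mm in front of the fence face.
- fence (a point): Point on the fence's front face (the side towards the robot), at deck-top height, half-way along. Its y axis runs along the track, from the rack towards the stop; x goes from the deck through the fence; z is up.
- stop: Flip stop fixed on top of the fence: a grey bracket with two cheeks (hinge pin 44 mm long, bracket top 72 mm above the deck) that carries the hinged flag. Origin at the fence's front face, deck-top height, in the middle of the flag's thickness; axes parallel to those of the fence point.
- flag_hinge (a point): Centre of the stop's hinge pin: 62 mm above the deck and 8 mm behind the fence's front face. The pin runs along the track (y).
- flag (a joint): Angle of the flag, rad: 0 standing up, knob leaning back behind the fence, 2.007 fully down in the track against its end stop. The hinge is stiff: it stays where it is left and takes some 2 N at the knob to turn. The flag is a steel plate 10 mm thick along the track; down, it spans 4 to 32 mm in front of the fence and hangs from 67 to 10 mm above the deck.
- buffer_mount (a point): Point on the plate's face on the rack's side (-y) where an adjusting screw carries a round rubber buffer, 14 mm in diameter. Flag down: 18 mm in front of the fence, 22 mm above the deck. The buffer's face stands 13 to 35 mm out from here towards the rack, set differently each time and not measured. It is sprung: gives 1 mm per 4 N, 5 mm at most, then it is hard.
- knob (a point): Centre of the black ball, 16 mm in diameter, on the flag's upper outer corner, to push the flag by. It swings on a 43 mm radius about the hinge pin: flag at 0, it is 25 mm behind the pin (away from the robot) and 35 mm above it; flag fully down, it is 34 mm in front of the fence face and 8 mm above the pin.
- rack_mid (a point): Centre of the loose tube rack's body, 20 mm above the deck: a white block 36 mm wide (x), 100 mm long (y), 40 mm high, with five capped tubes fixed in it in a row, caps 58 mm above the deck; 0.3 to 0.55 kg, drag 1 to 4 N. It starts on the deck on the stop's -y side, lying roughly along the track, its side 8 to 30 mm in front of the fence. y axis along its length, z up.
- weight_center (a point): Bystander: brass cylinder, 28 mm in diameter, 30 mm high, on the deck behind the fence; centre.
- jar: Bystander: small amber jar, 44 mm in diameter, 50 mm high, on the deck beyond the stop; centre of its underside.
- bottle1: Bystander: white bottle, 60 mm in diameter, 130 mm high, on the bench; centre of its underside.
- bottle2: Bystander: amber bottle, 56 mm in diameter, 120 mm high, on the bench; centre of its underside.
- beaker: Bystander: glass beaker, 64 mm in diameter, 75 mm high, on the bench; centre of its underside.
- tipbox: Bystander: white partitioned tray, 65 x 100 x 45 mm, on the bench; centre of its underside.
- spatula: Bystander: spatula 160 mm long, lying on the bench.

How it is judged (in metres and radians):
On the way, in this order (a step that is already met when the one before it is completed fails the run):
1. the flag is fully down (within 3 degrees) while the rack has not yet reached it (value of joint flag above 1.955 rad and y of rack_mid in the frame of stop below -0.06 m and contact force between rack and stop below 0.1 N), for 0.2 s.
2. the rack is pressed against the stop with more than 3 N for 0.3 s, along the fence (contact force between rack and stop above 3 N and value of joint flag above 1.955 rad and y of rack_mid in the frame of stop below -0.06 m and x of rack_mid in the frame of fence above -0.023 m), for 0.3 s.
At the end, for the whole second after the job is handed in: The flag is down (within 3 degrees), the rack stands at rest on the deck, still touching the stop's buffer, flush along the fence (its centre line within 3 mm of lying against it, parallel within 2.3 degrees) (value of joint flag above 1.955 rad and contact force between rack and stop above 0.1 N and y of rack_mid in the frame of stop between -0.093 and -0.06 m and x of rack_mid in the frame of fence above -0.021 m and angle between the y axis of rack_mid and the y axis of fence, either way round below 0.04 rad and angle between rack_mid's own z axis and vertical below 0.05 rad and linear speed of rack below 0.005 m/s).
It fails at once if the stop takes more than 15 N from the rack (contact force between rack and stop above 15 N).
It fails at once if the rack is lifted more than 10 mm off the deck (z of rack_mid in the frame of fence above 0.03 m).
It fails at once if the rack is tipped more than 12 degrees (angle between rack_mid's own z axis and vertical above 0.21 rad).
It fails at once if a bystander is moved more than 25 mm (distance of any of weight_center, jar, bottle1, bottle2, beaker, tipbox, spatula from where it was at the start of the episode above 0.025 m).
It also fails if it takes over 72 s, if anything falls off the work surface, if the arm or the gripper's body presses on something with over 40 N, if the wrist force passes 120 N, or if a joint passes its speed limit or range.

## Working session

There is one attempt and no reset: what is moved stays moved. The work goes in short steps, Python scripts to look and compute and a tool call to move; the robot and the scene stay as the last step left them, time stands still between calls to the robot, and variables do not carry over. Pictures are saved under pics/ and viewed, and the job is handed in when it is done.

Besides the shell and the picture viewer there is one more tool, called after ">>>" in YAML: its name, and indented under it one key for each argument. carry_out: Moves the arm, as the interface text tells. Its arguments: {"type":"object","properties":{"rows":{"type":"array","items":{"type":"array"}}},"required":["rows"]}

```bash
mkdir -p pics; ls; python3 - <<'E'
from workcell import readout, imaging
import cv2,json
o=readout.get_obs();print(o)
for n in ["side","top","wrist"]:
    im=imaging.get_image(n);cv2.imwrite(f"pics/{n}0.png",im[:,:,::-1]);print(n,imaging.camera_params(n))
E
```

```text
pics
{'t': 0.0, 'qpos': array([ 1.22999177e+00,  4.23806622e-01,  1.63069304e+00,  2.53242073e-05,
        1.08860550e+00, -1.89877458e-02]), 'qvel': array([-0.00146278,  0.00068289, -0.00056915,  0.00076437, -0.00018518,
        0.00138152]), 'joint_torque': array([ 1.34735667e-03, -5.44616318e+01, -2.73683506e+01,  6.44879811e-02,
        2.24998151e-02, -7.10032873e-05]), 'ee_pos': array([197.45620044, 592.39890903, 221.92187133]), 'orientation': array([-5.03301294e-01, -3.10071730e+00,  2.33099334e-03]), 'ft_force': array([ 0.04094964, -0.73837357,  0.30258675]), 'moment': array([-0.0158836 ,  0.02569774, -0.03860987]), 'width': 87.99554532854332}
side {'fx': 538.8017282882619, 'fy': 538.8017282882619, 'cx': 318.54904439911513, 'cy': 239.3710096021561, 'rvec': array([ 2.11141569, -0.48041132,  0.22492695]), 'tvec': array([-435.4332055 ,  221.67705305,  978.94767238])}
top {'fx': 480.78004198045164, 'fy': 480.78004198045164, 'cx': 315.4290343539946, 'cy': 240.112946709891, 'rvec': array([ 2.16695394, -2.13013359,  0.18795934]), 'tvec': array([   6.26773002,  506.36711736, 1026.94754328])}
wrist {'fx': 358.08201696084365, 'fy': 358.08201696084365, 'cx': 314.85066919628895, 'cy': 241.4711519559745, 'T_tool_cam': array([[-1.40868480e-03, -9.63679691e-01, -2.67057052e-01,
         7.27993146e+01],
       [ 9.99998891e-01, -1.48642345e-03,  8.89429864e-05,
         3.33542757e-01],
       [-4.82672413e-04, -2.67056631e-01,  9.63680716e-01,
        -1.61907327e+02],
       [ 0.00000000e+00,  0.00000000e+00,  0.00000000e+00,
         1.00000000e+00]])}
```

View pics/side0.png

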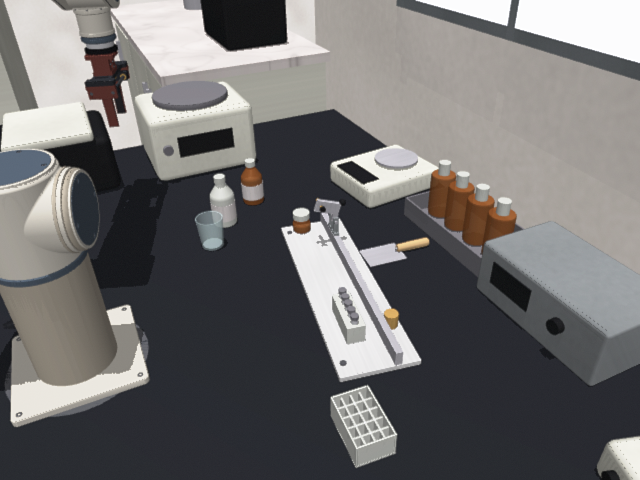

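View pics/top0.png

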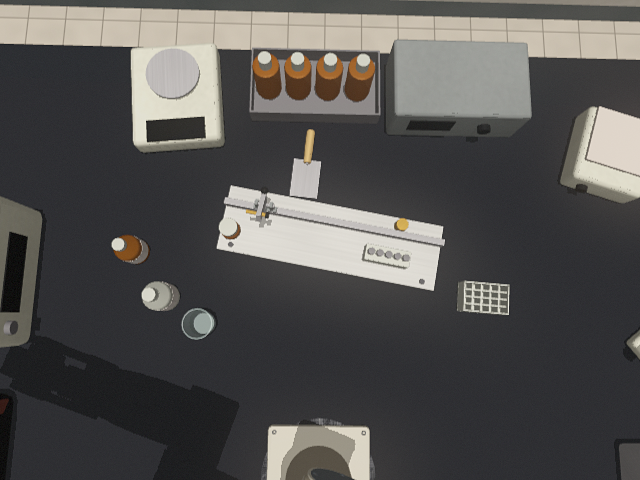

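View pics/wrist0.png

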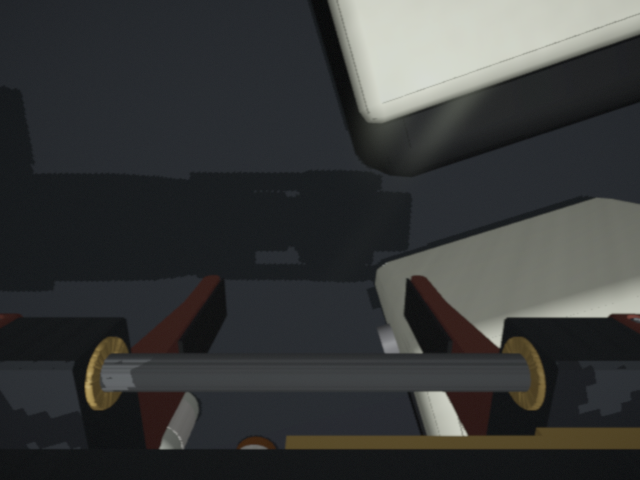

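```bash
cat > h.py <<'E'
import numpy as np, cv2
from workcell import readout, imaging
from scipy.spatial.transform import Rotation as R
def cam(n,o=None):
    p=imaging.camera_params(n)
    K=np.array([[p['fx'],0,p['cx']],[0,p['fy'],p['cy']],[0,0,1]])
    if n!='wrist':
        Rm=cv2.Rodrigues(p['rvec'])[0]; t=p['tvec'].reshape(3)
        return K,Rm,t
    o=o or readout.get_obs()
    T=np.eye(4);T[:3,:3]=cv2.Rodrigues(o['orientation'])[0];T[:3,3]=o['ee_pos']
    M=np.linalg.inv(T@p['T_tool_cam']);return K,M[:3,:3],M[:3,3]
def ray(c,uv):
    K,Rm,t=c; d=Rm.T@np.linalg.inv(K)@np.array([uv[0],uv[1],1.]); return -Rm.T@t,d/np.linalg.norm(d)
def onz(c,uv,z):
    o,d=ray(c,uv); return o+d*(z-o[2])/d[2]
def proj(c,P):
    K,Rm,t=c; q=(K@(Rm@np.atleast_2d(P).T+t[:,None])).T; return q[:,:2]/q[:,2:]
def tri(c1,u1,c2,u2):
    o1,d1=ray(c1,u1);o2,d2=ray(c2,u2)
    A=np.c_[d1,-d2];s=np.linalg.lstsq(A,o2-o1,rcond=None)[0]
    p,q=o1+s[0]*d1,o2+s[1]*d2
    return (p+q)/2,np.linalg.norm(p-q)
E
python3 - <<'E'
import cv2
t=cv2.imread('pics/top0.png');s=cv2.imread('pics/side0.png')
cv2.imwrite('pics/t1.png',cv2.resize(t[175:300,205:455],None,fx=3.2,fy=3.2,interpolation=cv2.INTER_CUBIC))
cv2.imwrite('pics/s1.png',cv2.resize(s[190:390,270:430],None,fx=3,fy=3,interpolation=cv2.INTER_CUBIC))
E
```

```text
(no output)
```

View pics/t1.png

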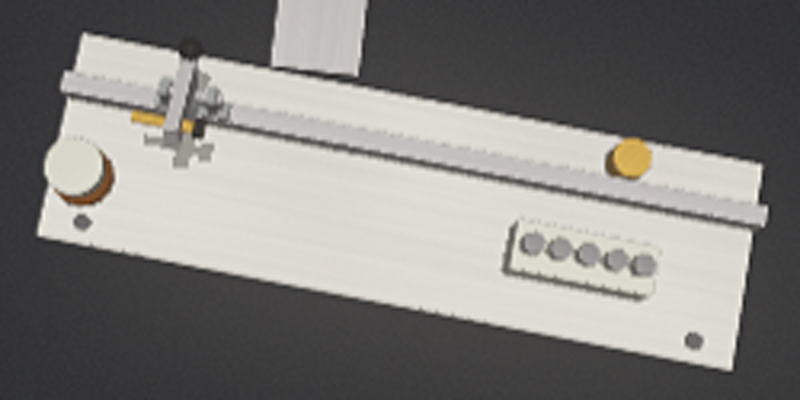

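View pics/s1.png

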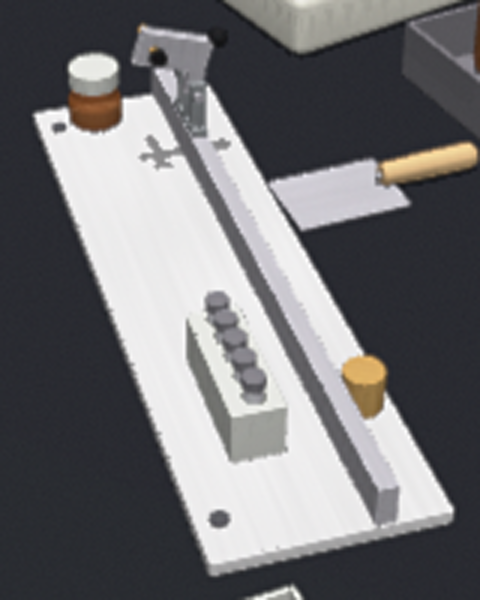

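```bash
cat > m.py <<'E'
from h import *
ct=cam('top');cs=cam('side')
T=lambda u,v:(u/3.2+205-.34,v/3.2+175-.34)
S=lambda u,v:(u/3+270-.33,v/3+190-.33)
names=['back+y','back-y','front-y','front+y']
C=[onz(ct,T(*q),12) for q in [(82,33),(762,163),(735,370),(38,236)]]
for n,c in zip(names,C): print(n,c.round(1))
print('side front-y',onz(cs,S(212,573),12).round(1),'front+y',onz(cs,S(35,115),12).round(1),'back-y',onz(cs,S(453,512),12).round(1))
print(np.linalg.norm(C[0]-C[1]),np.linalg.norm(C[2]-C[3]),np.linalg.norm(C[1]-C[2]),np.linalg.norm(C[0]-C[3]))
yd=(C[0]-C[1])+(C[3]-C[2]);yd/=np.linalg.norm(yd)
th=np.arctan2(yd[1],yd[0]);print('ydir ang',th)
ctr=sum(C)/4; xd=np.array([yd[1],-yd[0],0])
F=ctr+xd*25;print('ctr',ctr,'fence',F,'x',xd)
k,e=tri(ct,T(190,47),cs,S(219,37));print('knob',k,e)
W=lambda p:np.array([(p-F)@xd,(p-F)@yd,p[2]-12])
print('knob in fence',W(k))
print('jar',W(onz(ct,T(77,166),62)),'weight',W(onz(ct,T(632,157),42)))
# rack caps
for q in [(532,243),(559,248),(588,254),(616,259),(644,265)]: print('cap',W(onz(ct,T(*q),70)).round(1))
for q in [(217,299),(226,317),(235,337),(243,355),(254,378)]: print('capS',W(onz(cs,S(*q),70)).round(1))
for q in [(518,218),(660,244),(651,294),(511,270)]: print('rack top',W(onz(ct,T(*q),52)).round(1))
for n,q,z in [('fence -y face top',(768,206),30),('f+y',(66,70),30)]: print(n, W(onz(ct,T(*q),z+12)).round(1))
E
python3 m.py
```

```text
back+y [635.7 213.1  12. ]
back-y [ 549.8 -277.8   12. ]
front-y [ 401.2 -254.9   12. ]
front+y [487.3 237.7  12. ]
side front-y [ 400.9 -259.1   12. ] front+y [489.8 236.2  12. ] back-y [ 548.1 -279.9   12. ]
498.41004285678235 500.1211352795599 150.27872459866617 150.40797817273605
ydir ang 1.3976183735709822
ctr [518.52411287 -20.47272196  12.        ] fence [543.1501663  -24.78056275  12.        ] x [ 0.98504214 -0.17231363  0.        ]
knob [600.92640719 125.46184875 111.83809589] 0.9238550197934815
knob in fence [ 31.02321624 157.95074005  99.83809589]
jar [-53.41754743 223.08933087  50.        ] weight [  29.67437037 -150.45682096   30.        ]
cap [-47.7 -89.   58. ]
cap [ -47.6 -107.5   58. ]
cap [ -47.9 -127.3   58. ]
cap [ -47.7 -146.4   58. ]
cap [ -48.1 -165.6   58. ]
capS [-46.4 -90.8  58. ]
capS [ -46.2 -109.4   58. ]
capS [ -46.6 -129.3   58. ]
capS [ -47.1 -146.6   58. ]
capS [ -47.2 -168.2   58. ]
rack top [-29.7 -78.6  40. ]
rack top [ -28.8 -177.4   40. ]
rack top [ -64.  -176.8   40. ]
rack top [-65.9 -80.   40. ]
fence -y face top [  13.6 -249.2   30. ]
f+y [ 14.8 249.2  30. ]
```

```bash
cat >> h.py <<'E'
F=np.array([543.15,-24.78,12.]);xd=np.array([.98504,-.17231,0]);yd=np.array([.17231,.98504,0])
def inF(p): return np.array([(p-F)@xd,(p-F)@yd,p[2]-12])
def st():
    o=readout.get_obs();Rt=cv2.Rodrigues(o['orientation'])[0]
    f=o['ft_force']
    print('t',round(o['t'],2),'fence pos',inF(o['ee_pos']).round(1),'force f',np.array([f@xd,f@yd,f[2]]).round(2),'w',round(o['width'],1))
    D=np.c_[-xd,yd,[0,0,-1.]]
    print('turn to aligned (tool)',R.from_matrix(Rt.T@D).as_rotvec().round(4))
    return o,Rt
def to(x,y,z):
    o,Rt=st(); g=F+x*xd+y*yd+[0,0,z]
    print('tool shift mm (current axes)',(Rt.T@(g-o['ee_pos'])).round(1),' aligned axes',(np.c_[-xd,yd,[0,0,-1.]].T@(g-o['ee_pos'])).round(1))
E
python3 -c "
from h import *
to(65,158,150)"
```

```text
t 0.15 fence pos [-446.9  548.5  210.1] force f [ 0.46 -0.02  0.55] w 87.6
turn to aligned (tool) [-1.200e-03 -1.000e-04 -1.487e-01]
tool shift mm (current axes) [-564.  -310.3   60.4]  aligned axes [-511.9 -390.5   60.1]
```

>>> carry_out:
  rows:
    - [[0,0,0],[0,0,-0.0743],1]
    - [[0,0,0],[0,0,-0.0743],1]
    - [[-0.0256,-0.0195,0],[0,0,0],1]
    - [[-0.0256,-0.0195,0],[0,0,0],1]
    - [[-0.0256,-0.0195,0],[0,0,0],1]
    - [[-0.0256,-0.0195,0],[0,0,0],1]
    - [[-0.0256,-0.0195,0],[0,0,0],1]
    - [[-0.0256,-0.0195,0],[0,0,0],1]
    - [[-0.0256,-0.0195,0],[0,0,0],1]
    - [[-0.0256,-0.0195,0],[0,0,0],1]
    - [[-0.0256,-0.0195,0],[0,0,0],1]
    - [[-0.0256,-0.0195,0],[0,0,0],1]

```text
t: 1.15
ee_pos: [416.9, 355.3, 222.6]
orientation: [-0.272, -3.13, 0.0]
ft_force: [-0.0, 0.7, 0.5]
width: 11.0
```

>>> carry_out:
  rows:
    - [[-0.0256,-0.0195,0],[0,0,0],1]
    - [[-0.0256,-0.0195,0],[0,0,0],1]
    - [[-0.0256,-0.0195,0],[0,0,0],1]
    - [[-0.0256,-0.0195,0],[0,0,0],1]
    - [[-0.0256,-0.0195,0],[0,0,0],1]
    - [[-0.0256,-0.0195,0],[0,0,0],1]
    - [[-0.0256,-0.0195,0],[0,0,0],1]
    - [[-0.0256,-0.0195,0],[0,0,0],1]
    - [[-0.0256,-0.0195,0],[0,0,0],1]
    - [[-0.0256,-0.0195,0],[0,0,0],1]
    - [[0,0,0],[0,0,0],1]

```text
t: 2.07
ee_pos: [638.0, 116.5, 222.4]
orientation: [0.277, 3.127, -0.001]
ft_force: [-0.4, 0.1, 0.6]
width: 0.4
```

```bash
python3 -c "
from h import *
to(65,158,88)
for n in ['wrist','top']:
    cv2.imwrite(f'pics/{n}2.png',imaging.get_image(n)[:,:,::-1])"
```

```text
t 2.07 fence pos [ 69.1 155.5 210.4] force f [-0.45  0.05  0.55] w 0.4
turn to aligned (tool) [-0.0007  0.002  -0.0035]
tool shift mm (current axes) [  4.4   2.5 122.4]  aligned axes [  4.1   2.5 122.4]
```

View pics/wrist2.png

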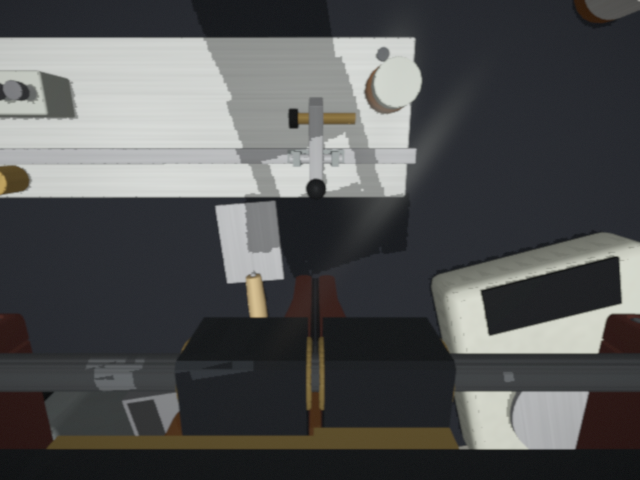

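```bash
python3 -c "
from h import *
c=cam('wrist');print(inF(onz(c,(316,188),109)), inF(onz(c,(408,38),12)),inF(onz(c,(408,197),12)), 'flag',inF(onz(c,(316,110),100)))"
```

```text
[ 26.40157986 159.27333907  97.        ] [-1.00706860e+02  2.45688253e+02 -5.68434189e-14] [ 47.9156891  255.41606071   0.        ] flag [-30.5615364  159.46924491  88.        ]
```

Wrist picture: knob at (316,188), directly ahead of the closed fingers (col ≈316); flag up, path clear. Descend behind the knob.

>>> carry_out:
  rows:
    - [[0,0.003,0.024],[0,0,0],1]
    - [[0,0,0.03],[0,0,0],1]
    - [[0,0,0.03],[0,0,0],1]
    - [[0,0,0.03],[0,0,0],1]
    - [[0,0,0.008],[0,0,0],1]
    - [[0.004,0,0],[0,0,0],1]
    - [[0.004,0,0],[0,0,0],1]
    - [[0.004,0,0],[0,0,0],1]
    - [[0.004,0,0],[0,0,0],1]

```text
t: 2.92
ee_pos: [620.2, 126.8, 102.8]
orientation: [0.271, 3.127, 0.001]
ft_force: [0.0, -0.6, 0.1]
width: 0.9
```

```bash
python3 -c "
from h import *
st()"
```

```text
t 2.92 fence pos [ 49.7 162.6  90.8] force f [ 0.13 -0.63  0.11] w 0.9
turn to aligned (tool) [0.0011 0.0029 0.0003]
```

>>> carry_out:
  rows:
    - [[0.004,-0.002,0.002],[0,0,0],1]
    - [[0.004,-0.001,0],[0,0,0],1]
    - [[0.004,0,0],[0,0,0],1]
    - [[0.004,0,0],[0,0,0],1]
    - [[0.004,0,0],[0,0,0],1]
    - [[0.004,0,0],[0,0,0],1]
    - [[0.004,0,0],[0,0,0],1]
    - [[0.004,0,0],[0,0,0],1]
    - [[0.004,0,0],[0,0,0],1]
    - [[0.004,0,0],[0,0,0],1]
    - [[0.004,0,0],[0,0,0],1]

```text
t: 3.83
ee_pos: [575.2, 130.9, 98.4]
orientation: [-0.272, -3.13, 0.0]
ft_force: [2.1, -0.2, -0.7]
width: 0.6
```

```bash
python3 -c "
from h import *
st()
for n in ['wrist','side']:
    cv2.imwrite(f'pics/{n}3.png',imaging.get_image(n)[:,:,::-1])
s=cv2.imread('pics/side3.png');cv2.imwrite('pics/s3.png',cv2.resize(s[120:260,230:400],None,fx=4,fy=4))"
```

```text
t 3.83 fence pos [  4.7 158.9  86.4] force f [ 2.15  0.17 -0.75] w 0.6
turn to aligned (tool) [-0.0001 -0.0002 -0.    ]
```

View pics/s3.png

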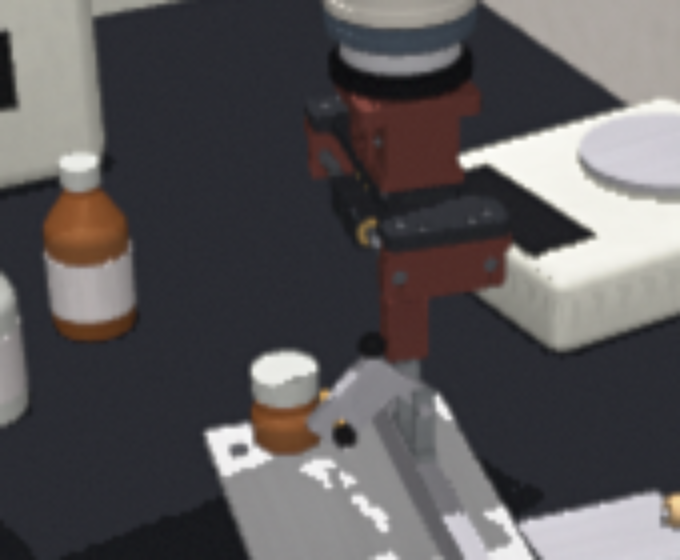

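View pics/wrist3.png

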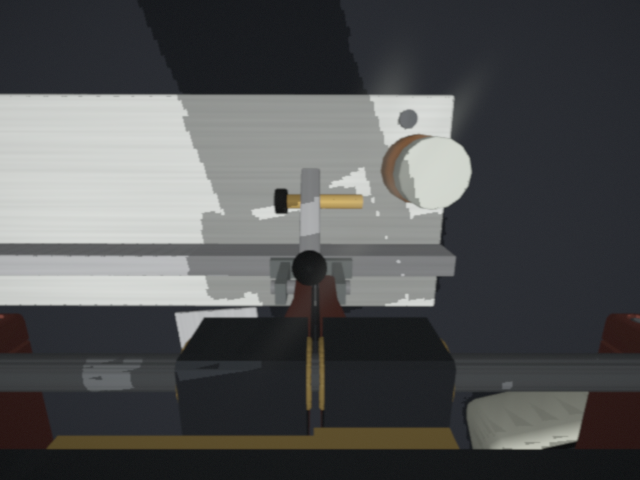

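>>> carry_out:
  rows:
    - [[0.004,0,0],[0,0,0],1]
    - [[0.004,0,0],[0,0,0],1]
    - [[0.004,0,0],[0,0,0],1]
    - [[0,0,0],[0,0,0],1]
    - [[-0.004,0,-0.01],[0,0,0],1]
    - [[0,0,-0.015],[0,0,0],1]
    - [[0.01,0,0],[0,0,0],1]
    - [[0.015,0,0],[0,0,0],1]
    - [[0.012,0,0],[0,0,0],1]
    - [[0,0,0],[0,0,0],1]

```text
t: 4.77
ee_pos: [528.0, 138.7, 123.3]
orientation: [-0.271, -3.127, 0.001]
ft_force: [-0.8, 0.3, -0.8]
width: 0.5
```

```bash
python3 -c "
from h import *
st()
for n in ['side']:
    cv2.imwrite(f'pics/{n}4.png',imaging.get_image(n)[:,:,::-1])
s=cv2.imread('pics/side4.png');cv2.imwrite('pics/s4.png',cv2.resize(s[120:260,230:400],None,fx=4,fy=4))"
```

```text
t 4.77 fence pos [-43.1 158.4 111.3] force f [-0.86  0.12 -0.78] w 0.5
turn to aligned (tool) [-0.0011 -0.0033  0.0005]
```

View pics/s4.png

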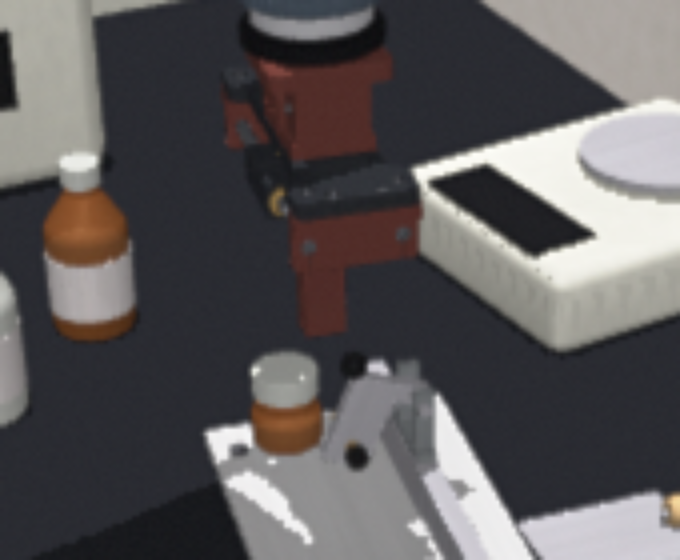

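>>> carry_out:
  rows:
    - [[-0.012,0,0],[0,0,0],1]
    - [[0,0,0.008],[0,0,0],1]
    - [[0,0,0.004],[0,0,0],1]
    - [[0,0,0.003],[0,0,0],1]
    - [[0,0,0.003],[0,0,0],1]
    - [[0,0,0.003],[0,0,0],1]
    - [[0,0,0.003],[0,0,0],1]
    - [[0,0,0.003],[0,0,0],1]
    - [[0,0,0.002],[0,0,0],1]
    - [[0,0,0.002],[0,0,0],1]

```text
t: 5.65
ee_pos: [543.2, 136.6, 92.5]
orientation: [0.272, 3.13, -0.0]
ft_force: [-1.5, 0.7, 1.8]
width: 0.7
```

```bash
python3 -c "
from h import *
st()
for n in ['side']:
    cv2.imwrite(f'pics/{n}5.png',imaging.get_image(n)[:,:,::-1])
s=cv2.imread('pics/side5.png');cv2.imwrite('pics/s5.png',cv2.resize(s[120:260,230:400],None,fx=4,fy=4))"
```

```text
t 5.65 fence pos [-27.8 158.9  80.5] force f [-1.57  0.45  1.76] w 0.7
turn to aligned (tool) [-0.      0.0001  0.0001]
```

View pics/s5.png

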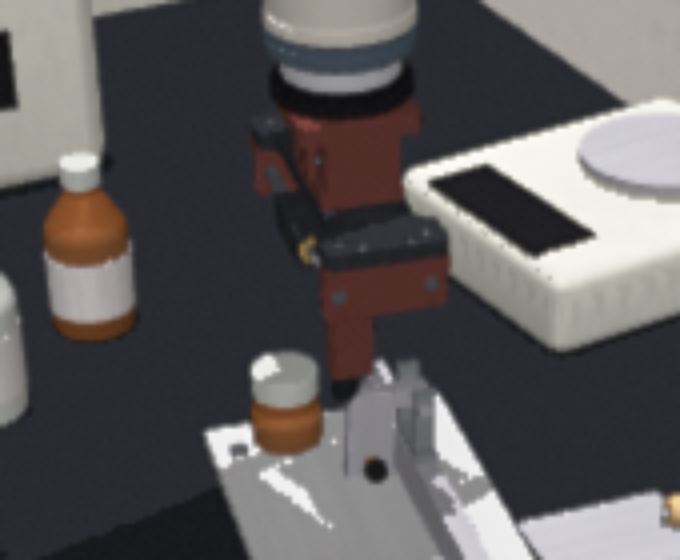

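>>> carry_out:
  rows:
    - [[0.004,0,0.001],[0,0,0],1]
    - [[0,0,0.001],[0,0,0],1]
    - [[0,0,0.001],[0,0,0],1]
    - [[0,0,0],[0,0,0],1]

```text
t: 6.03
ee_pos: [539.1, 137.3, 89.8]
orientation: [-0.272, -3.13, -0.0]
ft_force: [-2.1, 0.7, 3.8]
width: 0.2
```

>>> carry_out:
  rows:
    - [[0,0,0.001],[0,0,0],1]
    - [[0,0,0.001],[0,0,0],1]
    - [[0,0,0],[0,0,0],1]

```text
t: 6.28
ee_pos: [539.2, 137.4, 89.0]
orientation: [-0.272, -3.13, -0.0]
ft_force: [-6.2, 0.9, 16.4]
width: 0.4
```

>>> carry_out:
  rows:
    - [[0,0,-0.02],[0,0,0],1]
    - [[0,0,-0.03],[0,0,0],1]
    - [[0.007,-0.032,0],[0,0,0],1]
    - [[0.007,-0.032,0],[0,0,0],1]
    - [[0.007,-0.032,0],[0,0,0],1]
    - [[0.007,-0.032,0],[0,0,0],1]
    - [[0.007,-0.032,0],[0,0,0],1]
    - [[0.007,-0.032,0],[0,0,0],1]
    - [[0.007,-0.032,0],[0,0,0],1]
    - [[0.007,-0.032,0],[0,0,0],1]
    - [[0.007,-0.031,0],[0,0,0],1]
    - [[0,0,0],[0,0,0],1]

```text
t: 7.28
ee_pos: [426.0, -138.2, 137.7]
orientation: [-0.277, -3.129, 0.002]
ft_force: [-0.6, 0.0, -0.4]
width: 0.2
```

```bash
python3 -c "
from h import *
st()
for n in ['side','wrist']:
    cv2.imwrite(f'pics/{n}6.png',imaging.get_image(n)[:,:,::-1])
s=cv2.imread('pics/side6.png');cv2.imwrite('pics/s6.png',cv2.resize(s[180:380,260:430],None,fx=3,fy=3))"
```

```text
t 7.28 fence pos [ -95.9 -131.9  125.7] force f [-0.57 -0.09 -0.36] w 0.2
turn to aligned (tool) [-0.001  -0.0002 -0.0035]
```

View pics/s6.png

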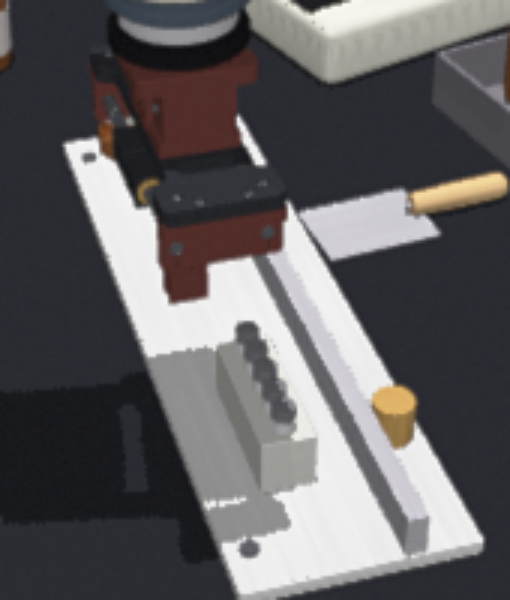

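View pics/wrist6.png

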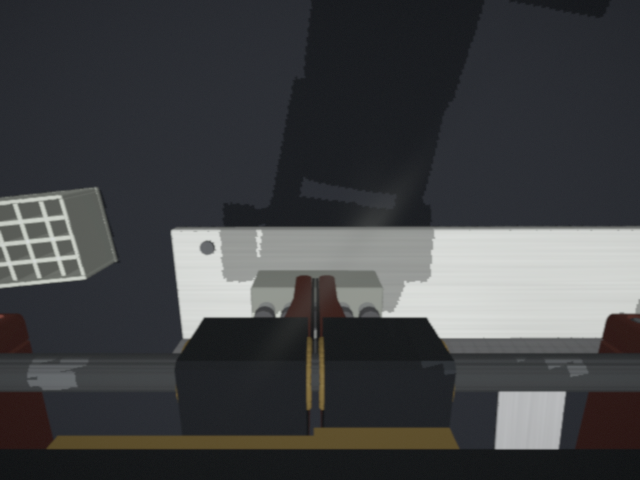

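>>> carry_out:
  rows:
    - [[0,0.004,0.03],[0,0,0],1]
    - [[0,0,0.03],[0,0,0],1]
    - [[0,0,0.03],[0,0,0],1]
    - [[0,0,0.021],[0,0,0],1]
    - [[-0.006,0,0],[0,0,0],1]
    - [[-0.006,0,0],[0,0,0],1]
    - [[-0.004,0,0],[0,0,0],1]
    - [[-0.004,0,0],[0,0,0],1]
    - [[-0.004,0,0],[0,0,0],1]
    - [[-0.003,0,0],[0,0,0],1]
    - [[0,0,0],[0,0,0],1]

```text
t: 8.3
ee_pos: [455.3, -135.3, 27.6]
orientation: [0.272, 3.129, -0.0]
ft_force: [-2.7, 0.4, 1.9]
width: 0.5
```

```bash
python3 -c "
from h import *
st()"
```

```text
t 8.3 fence pos [ -67.5 -124.    15.6] force f [-2.74 -0.03  1.91] w 0.5
turn to aligned (tool) [-0.      0.0004 -0.    ]
```

>>> carry_out:
  rows:
    - [[-0.002,-0.002,0],[0,0,0],1]
    - [[-0.002,-0.001,0],[0,0,0],1]
    - [[-0.002,0,0],[0,0,0],1]
    - [[-0.002,0,0],[0,0,0],1]
    - [[-0.002,0,0],[0,0,0],1]
    - [[-0.002,0,0],[0,0,0],1]
    - [[-0.002,0,0],[0,0,0],1]
    - [[-0.002,0,0],[0,0,0],1]
    - [[-0.001,0,0],[0,0,0],1]
    - [[-0.001,0,0],[0,0,0],1]

```text
t: 9.13
ee_pos: [471.7, -141.5, 26.8]
orientation: [-0.272, -3.129, -0.0]
ft_force: [-6.7, 1.1, 6.1]
width: 0.7
```

```bash
python3 -c "
from h import *
st()"
```

```text
t 9.13 fence pos [ -50.2 -127.3   14.8] force f [-6.79 -0.11  6.14] w 0.7
turn to aligned (tool) [-0.     -0.0011 -0.0002]
```

```bash
python3 -c "
from h import *
for n in ['side','top']:
    cv2.imwrite(f'pics/{n}7.png',imaging.get_image(n)[:,:,::-1])
s=cv2.imread('pics/side7.png')[180:380,260:430];cv2.imwrite('pics/s7.png',cv2.resize(s,None,fx=3,fy=3))
s=cv2.imread('pics/top7.png')[175:300,205:455];cv2.imwrite('pics/t7.png',cv2.resize(s,None,fx=3.2,fy=3.2))"
```

```text
(no output)
```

View pics/s7.png

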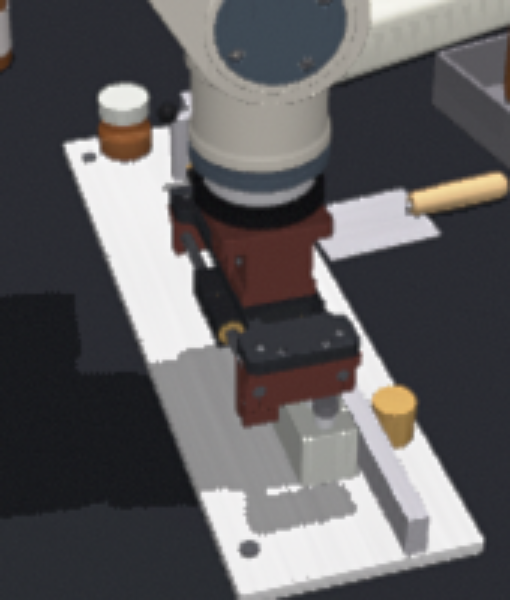

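View pics/t7.png

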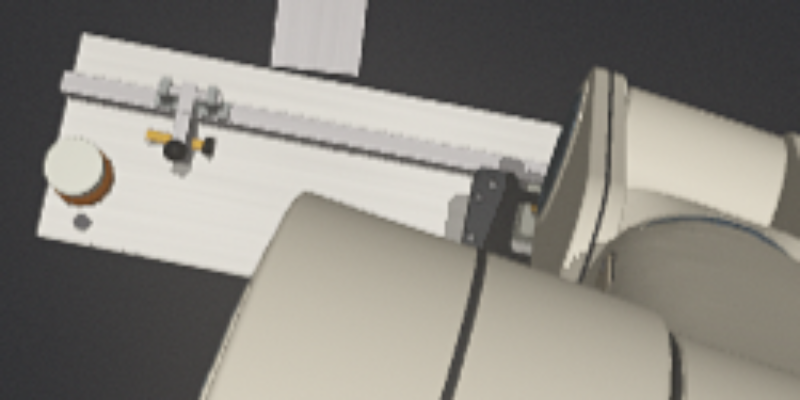

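```bash
python3 -c "
from h import *
c=cam('side')
for z in [80,100,110,120,125,130,140,150,160]:
    P=[F+x*xd+145*yd+np.array([0,0,z]) for x in (-38,-18)]
    print(z,((proj(c,P)-[230,120])*4).round(0).tolist())"
```

```text
80 [[338.0, 389.0], [373.0, 383.0]]
100 [[337.0, 358.0], [372.0, 352.0]]
110 [[337.0, 342.0], [372.0, 336.0]]
120 [[336.0, 326.0], [371.0, 321.0]]
125 [[336.0, 318.0], [371.0, 313.0]]
130 [[336.0, 310.0], [371.0, 305.0]]
140 [[335.0, 294.0], [371.0, 289.0]]
150 [[335.0, 278.0], [370.0, 272.0]]
160 [[334.0, 261.0], [370.0, 256.0]]
```

>>> carry_out:
  rows:
    - [[0.003,0,0],[0,0,0],1]
    - [[0.002,0,0],[0,0,0],1]
    - [[0,0,-0.005],[0,0,0],1]
    - [[0,0,-0.004],[0,0,0],1]
    - [[-0.003,0,0],[0,0,0],1]
    - [[-0.002,0,0],[0,0,0],1]
    - [[-0.001,0,0],[0,0,0],1]
    - [[-0.001,0,0],[0,0,0],1]
    - [[-0.001,0,0],[0,0,0],1]
    - [[0,0,0],[0,0,0],1]

```text
t: 10.07
ee_pos: [473.7, -141.4, 35.4]
orientation: [-0.271, -3.126, -0.001]
ft_force: [-5.5, 0.8, 4.2]
width: 0.3
```

```bash
python3 -c "
from h import *
st()"
```

```text
t 10.07 fence pos [ -48.3 -126.9   23.4] force f [-5.53 -0.18  4.24] w 0.3
turn to aligned (tool) [ 0.0004 -0.0035  0.    ]
```

>>> carry_out:
  rows:
    - [[-0.001,0,-0.002],[0,0,0],1]
    - [[-0.001,0,-0.002],[0,0,0],1]
    - [[0,0,0],[0,0,0],1]

```text
t: 10.32
ee_pos: [475.6, -141.8, 39.3]
orientation: [-0.271, -3.126, -0.001]
ft_force: [-5.1, 1.0, -3.1]
width: 0.6
```

```bash
python3 -c "
from h import *
st()
for n in ['side']:
    cv2.imwrite(f'pics/{n}8.png',imaging.get_image(n)[:,:,::-1])
s=cv2.imread('pics/side8.png')[280:380,310:410];cv2.imwrite('pics/s8.png',cv2.resize(s,None,fx=5,fy=5,interpolation=cv2.INTER_CUBIC))"
```

```text
t 10.32 fence pos [ -46.4 -126.9   27.3] force f [-5.16  0.12 -3.08] w 0.6
turn to aligned (tool) [ 0.0003 -0.0037  0.0001]
```

View pics/s8.png

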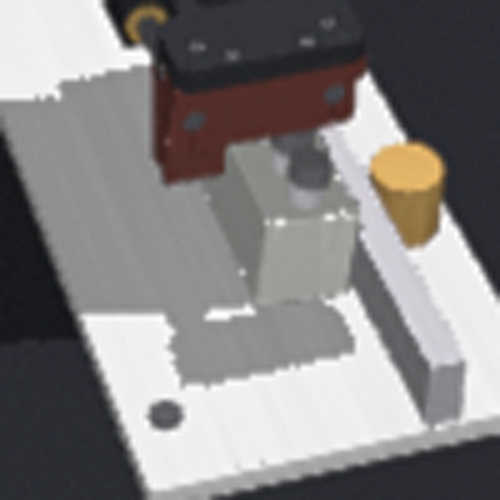

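>>> carry_out:
  rows:
    - [[-0.001,0,0],[0,0,0],1]
    - [[-0.001,0,0],[0,0,0],1]
    - [[0,0,0],[0,0,0],1]

```text
t: 10.62
ee_pos: [475.7, -141.8, 38.6]
orientation: [-0.271, -3.122, -0.002]
ft_force: [-9.1, 0.1, -3.1]
width: 0.2
```

```bash
python3 -c "
from h import *
st()"
```

```text
t 10.62 fence pos [ -46.3 -126.9   26.6] force f [-9.03 -1.5  -3.13] w 0.2
turn to aligned (tool) [ 0.0006 -0.0075  0.0003]
```

>>> carry_out:
  rows:
    - [[0.004,0,0],[0,0,0],1]
    - [[0.02,0,0],[0,0,0],1]
    - [[0.016,-0.02,0],[0,0,0],1]
    - [[0,-0.03,-0.02],[0,0,0],1]
    - [[0,-0.03,-0.02],[0,0,0],1]
    - [[-0.03,0,0],[0,0,0],1]
    - [[-0.03,0,0],[0,0,0],1]
    - [[-0.01,0,0],[0,0,0],1]
    - [[0,0,0.01],[0,0,0],1]
    - [[0,0,0],[0,0,0],1]

```text
t: 11.45
ee_pos: [493.7, -225.7, 67.9]
orientation: [-0.27, -3.128, -0.001]
ft_force: [-1.5, 1.1, -0.9]
width: 0.2
```

```bash
python3 -c "
from h import *
to(-18,-207,22)
for n in ['side','wrist']:
    cv2.imwrite(f'pics/{n}9.png',imaging.get_image(n)[:,:,::-1])
s=cv2.imread('pics/side9.png')[200:380,290:430];cv2.imwrite('pics/s9.png',cv2.resize(s,None,fx=3.3,fy=3.3,interpolation=cv2.INTER_CUBIC))"
```

```text
t 11.45 fence pos [ -14.1 -206.5   55.9] force f [-1.68  0.79 -0.86] w 0.2
turn to aligned (tool) [ 0.0006 -0.0023  0.0008]
tool shift mm (current axes) [ 3.8 -0.5 34. ]  aligned axes [ 3.9 -0.5 33.9]
```

View pics/s9.png

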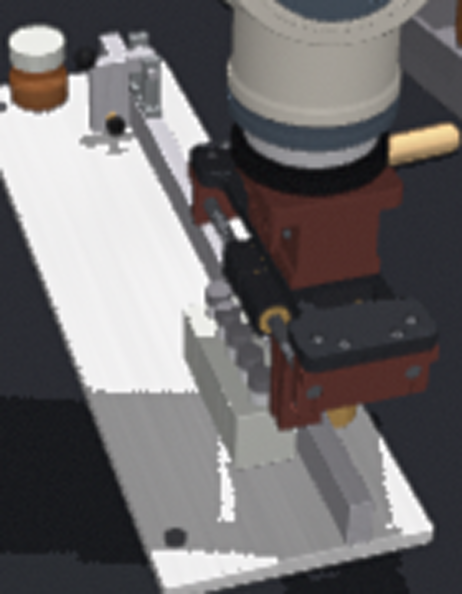

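View pics/wrist9.png

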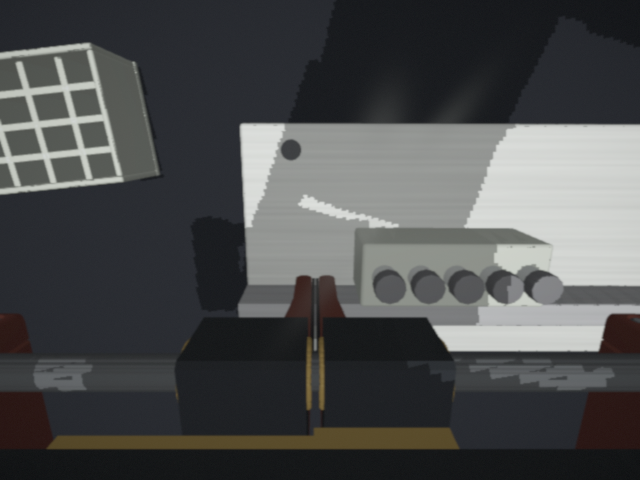

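```bash
python3 -c "
from h import *
T=lambda u,v:(u/3.2+205-.34,v/3.2+175-.34)
c=cam('top')
print(inF(onz(c,T(215,147),34)),inF(onz(c,T(208,146),34)),'knob',inF(onz(c,T(175,151),82)))"
python3 -c "
import cv2
t=cv2.imread('pics/top7.png')[200:245,235:295];cv2.imwrite('pics/t7b.png',cv2.resize(t,None,fx=10,fy=10,interpolation=cv2.INTER_CUBIC))"
```

```text
[-17.5449182  136.96510283  22.        ] [-17.78325576 141.91010804  22.        ] knob [-34.03290738 157.38072231  70.        ]
```

View pics/t7b.png

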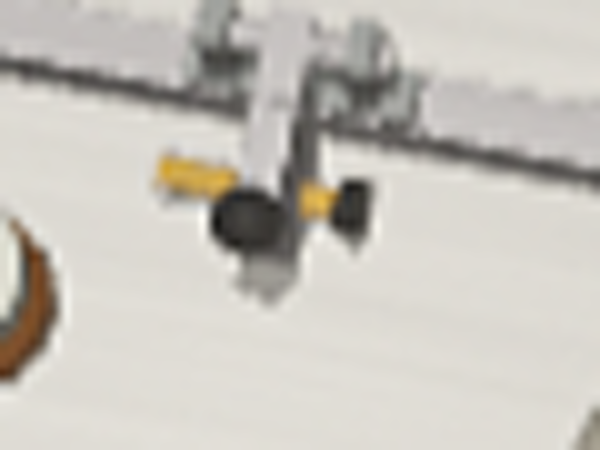

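>>> carry_out:
  rows:
    - [[0.004,0,0.017],[0,0,0],1]
    - [[0,0,0.017],[0,0,0],1]
    - [[0,0.004,0],[0,0,0],1]
    - [[0,0.004,0],[0,0,0],1]
    - [[0,0.003,0],[0,0,0],1]
    - [[0,0.002,0],[0,0,0],1]
    - [[0,0.002,0],[0,0,0],1]
    - [[0,0,0],[0,0,0],1]

```text
t: 12.22
ee_pos: [494.0, -210.8, 36.4]
orientation: [0.271, 3.129, -0.001]
ft_force: [-0.6, -0.1, 0.2]
width: 0.8
```

```bash
python3 -c "
from h import *
st()"
```

```text
t 12.22 fence pos [ -16.4 -191.7   24.4] force f [-0.62 -0.16  0.15] w 0.8
turn to aligned (tool) [-0.0002  0.001   0.0005]
```

>>> carry_out:
  rows:
    - [[0.001,0.002,0],[0,0,0],1]
    - [[0,0.002,0],[0,0,0],1]
    - [[0,0.003,0],[0,0,0],1]
    - [[0,0.004,0],[0,0,0],1]
    - [[0,0.004,0],[0,0,0],1]
    - [[0,0.004,0],[0,0,0],1]
    - [[0,0.004,0],[0,0,0],1]
    - [[0,0.004,0],[0,0,0],1]

```text
t: 12.88
ee_pos: [497.9, -185.1, 36.3]
orientation: [0.271, 3.128, -0.002]
ft_force: [-1.6, -5.8, 4.3]
width: 0.2
```

```bash
python3 -c "
from h import *
st()"
```

```text
t 12.88 fence pos [ -17.  -165.7   24.3] force f [-0.58 -5.97  4.34] w 0.2
turn to aligned (tool) [-0.0011  0.0017  0.0001]
```

>>> carry_out:
  rows:
    - [[0,0.004,-0.001],[0,0,0],1]
    - [[0,0.005,-0.001],[0,0,0],1]
    - [[0,0.006,0],[0,0,0],1]
    - [[0,0.006,0],[0,0,0],1]
    - [[0,0.006,0],[0,0,0],1]
    - [[0,0.006,0],[0,0,0],1]
    - [[0,0.006,0],[0,0,0],1]
    - [[0,0.006,0],[0,0,0],1]
    - [[0,0.006,0],[0,0,0],1]
    - [[0,0.006,0],[0,0,0],1]
    - [[0,0.006,0],[0,0,0],1]
    - [[0,0.003,0],[0,0,0],1]

```text
t: 13.88
ee_pos: [508.7, -118.6, 37.7]
orientation: [0.271, 3.13, -0.0]
ft_force: [0.2, -2.7, -1.2]
width: 0.2
```

```bash
python3 -c "
from h import *
st()
for n in ['side','top']:
    cv2.imwrite(f'pics/{n}10.png',imaging.get_image(n)[:,:,::-1])
s=cv2.imread('pics/side10.png')[200:380,290:430];cv2.imwrite('pics/s10.png',cv2.resize(s,None,fx=3.3,fy=3.3,interpolation=cv2.INTER_CUBIC))
s=cv2.imread('pics/top10.png')[175:300,205:455];cv2.imwrite('pics/t10.png',cv2.resize(s,None,fx=3.2,fy=3.2))"
```

```text
t 13.88 fence pos [-17.8 -98.3  25.7] force f [ 0.71 -2.66 -1.23] w 0.2
turn to aligned (tool) [-0.      0.0001  0.0005]
```

View pics/s10.png

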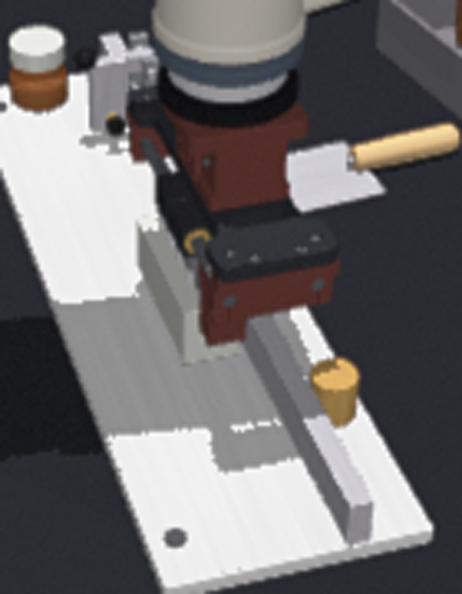

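View pics/t10.png

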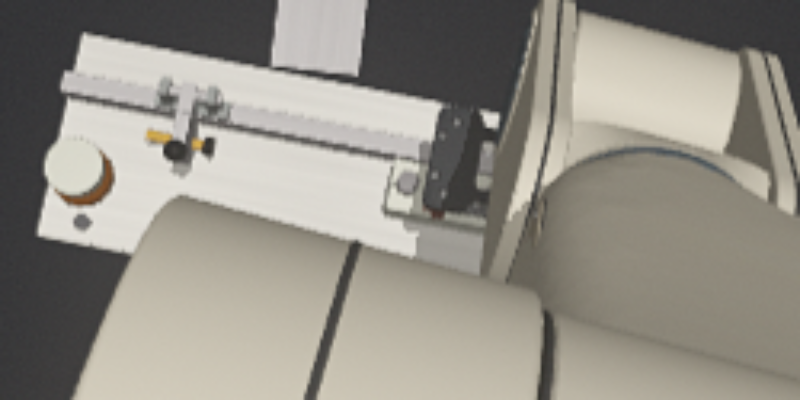

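>>> carry_out:
  rows:
    - [[0,0.004,0],[0,0,0],1]
    - [[0,0.006,0],[0,0,0],1]
    - [[0,0.006,0],[0,0,0],1]
    - [[0,0.006,0],[0,0,0],1]
    - [[0,0.006,0],[0,0,0],1]
    - [[0,0.006,0],[0,0,0],1]
    - [[0,0.006,0],[0,0,0],1]
    - [[0,0.006,0],[0,0,0],1]
    - [[0,0.006,0],[0,0,0],1]
    - [[0,0.006,0],[0,0,0],1]
    - [[0,0.006,0],[0,0,0],1]
    - [[0,0.003,0],[0,0,0],1]

```text
t: 14.98
ee_pos: [520.3, -52.6, 37.8]
orientation: [0.271, 3.13, -0.0]
ft_force: [-0.9, -4.3, 3.1]
width: 0.6
```

>>> carry_out:
  rows:
    - [[0,0.003,0],[0,0,0],1]
    - [[0,0.003,0],[0,0,0],1]
    - [[0,0.003,0],[0,0,0],1]
    - [[0,0.003,0],[0,0,0],1]
    - [[0,0.003,0],[0,0,0],1]
    - [[0,0.002,0],[0,0,0],1]

```text
t: 15.48
ee_pos: [523.1, -36.4, 37.8]
orientation: [0.272, 3.13, -0.0]
ft_force: [-1.0, -5.6, 3.7]
width: 0.5
```

```bash
python3 -c "
from h import *
T=lambda u,v:(u/3.2+205-.34,v/3.2+175-.34)
c=cam('top')
print('old lead',inF(onz(c,T(384,211),52)))
st()
for n in ['top']:
    cv2.imwrite(f'pics/{n}11.png',imaging.get_image(n)[:,:,::-1])
s=cv2.imread('pics/top11.png')[190:270,225:345];cv2.imwrite('pics/t11.png',cv2.resize(s,None,fx=6,fy=6,interpolation=cv2.INTER_CUBIC))"
```

```text
old lead [-42.43139933  12.56334147  40.        ]
t 15.48 fence pos [-17.8 -14.9  25.8] force f [-0.03 -5.72  3.69] w 0.5
turn to aligned (tool) [-0.0001  0.0001  0.    ]
```

View pics/t11.png

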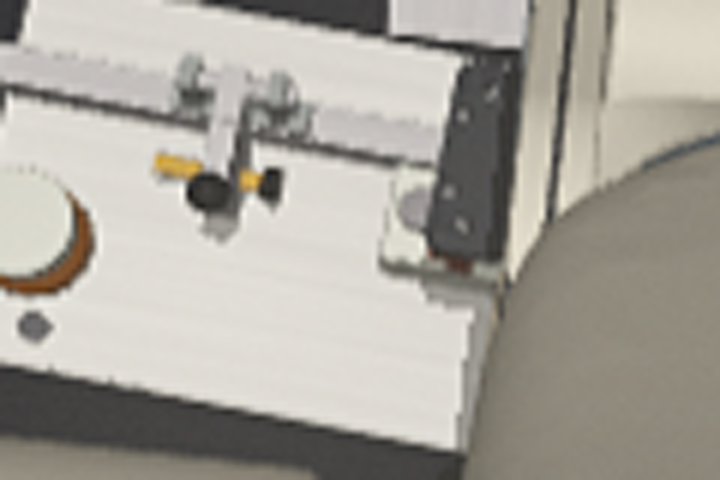

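```bash
python3 -c "
from h import *
T=lambda u,v:(u/6+225-.42,v/6+190-.42)
c=cam('top')
for q in [(398,168),(386,250),(380,262)]: print('lead',inF(onz(c,T(*q),52)))
print('cap',inF(onz(c,T(416,204),70)),'face',inF(onz(c,T(282,186),34)))
"
```

```text
lead [-6.13047665 95.16995895 40.        ]
lead [-36.98341115  93.49647645  40.        ]
lead [-41.77102729  94.77487737  40.        ]
cap [-21.39385157  84.95519989  58.        ] face [-17.62036525 137.56027452  22.        ]
```

>>> carry_out:
  rows:
    - [[0,0.003,-0.0005],[0,0,0],1]
    - [[0,0.003,-0.0005],[0,0,0],1]
    - [[0,0.003,0],[0,0,0],1]
    - [[0,0.003,0],[0,0,0],1]
    - [[0,0.003,0],[0,0,0],1]
    - [[0,0.003,0],[0,0,0],1]
    - [[0,0.003,0],[0,0,0],1]
    - [[0,0.003,0],[0,0,0],1]
    - [[0,0.002,0],[0,0,0],1]
    - [[0,0.001,0],[0,0,0],1]
    - [[0,0.001,0],[0,0,0],1]
    - [[0,0.001,0],[0,0,0],1]

```text
t: 16.53
ee_pos: [528.0, -8.0, 38.7]
orientation: [-0.272, -3.13, 0.0]
ft_force: [-0.3, -2.0, -0.2]
width: 0.2
```

```bash
python3 -c "
from h import *
st()
for n in ['top']:
    cv2.imwrite(f'pics/{n}12.png',imaging.get_image(n)[:,:,::-1])
s=cv2.imread('pics/top12.png')[190:270,225:345];cv2.imwrite('pics/t12.png',cv2.resize(s,None,fx=6,fy=6,interpolation=cv2.INTER_CUBIC))"
```

```text
t 16.53 fence pos [-17.8  14.   26.7] force f [ 0.04 -2.06 -0.25] w 0.2
turn to aligned (tool) [-0.     -0.     -0.0001]
```

View pics/t12.png

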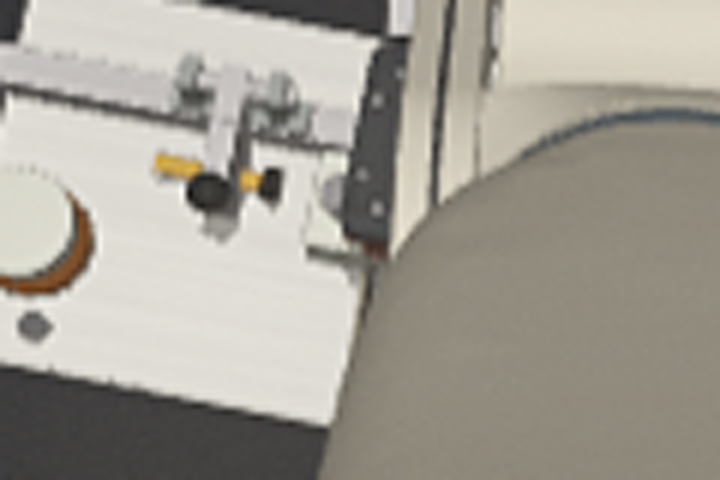

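>>> carry_out:
  rows:
    - [[0,0.001,0],[0,0,0],1]
    - [[0,0.001,0],[0,0,0],1]
    - [[0,0.001,0],[0,0,0],1]
    - [[0,0.001,0],[0,0,0],1]
    - [[0,0.001,0],[0,0,0],1]
    - [[0,0.001,0],[0,0,0],1]

```text
t: 17.08
ee_pos: [529.1, -2.0, 38.7]
orientation: [0.272, 3.13, -0.0]
ft_force: [-0.9, -2.4, -1.0]
width: 0.5
```

>>> carry_out:
  rows:
    - [[0,0.0005,0],[0,0,0],1]
    - [[0,0.0005,0],[0,0,0],1]
    - [[0,0.0005,0],[0,0,0],1]
    - [[0,0.0005,0],[0,0,0],1]

```text
t: 17.42
ee_pos: [529.4, -0.1, 38.7]
orientation: [0.272, 3.13, -0.0]
ft_force: [0.1, -2.0, 0.0]
width: 0.5
```

>>> carry_out:
  rows:
    - [[0,0.0005,0],[0,0,0],1]
    - [[0,0.0005,0],[0,0,0],1]
    - [[0,0.0005,0],[0,0,0],1]
    - [[0,0.0005,0],[0,0,0],1]

```text
t: 17.75
ee_pos: [529.7, 1.9, 38.7]
orientation: [-0.272, -3.13, 0.0]
ft_force: [-1.0, -3.1, 0.4]
width: 0.7
```

>>> carry_out:
  rows:
    - [[0,0.0005,0],[0,0,0],1]
    - [[0,0.0005,0],[0,0,0],1]
    - [[0,0,0],[0,0,0],1]

```text
t: 18.0
ee_pos: [529.9, 2.9, 38.7]
orientation: [-0.272, -3.13, -0.0]
ft_force: [-0.7, -2.0, 0.3]
width: 0.7
```

>>> carry_out:
  rows:
    - [[0,0.0005,0],[0,0,0],1]
    - [[0,0.0005,0],[0,0,0],1]
    - [[0,0,0],[0,0,0],1]

```text
t: 18.25
ee_pos: [530.1, 3.9, 38.7]
orientation: [-0.272, -3.13, -0.0]
ft_force: [-0.3, -2.1, 0.6]
width: 0.3
```

>>> carry_out:
  rows:
    - [[0,0.0005,0],[0,0,0],1]
    - [[0,0.0005,0],[0,0,0],1]
    - [[0,0,0],[0,0,0],1]

```text
t: 18.5
ee_pos: [530.3, 4.9, 38.7]
orientation: [0.272, 3.13, 0.0]
ft_force: [-0.6, -2.5, -0.1]
width: 0.7
```

>>> carry_out:
  rows:
    - [[0,0.0005,0],[0,0,0],1]
    - [[0,0.0005,0],[0,0,0],1]
    - [[0,0,0],[0,0,0],1]

```text
t: 18.75
ee_pos: [530.4, 5.7, 38.7]
orientation: [-0.272, -3.13, 0.0]
ft_force: [-1.4, -3.6, -0.4]
width: 0.3
```

```bash
python3 -c "
from h import *
st()
for n in ['top']:
    cv2.imwrite(f'pics/{n}13.png',imaging.get_image(n)[:,:,::-1])
s=cv2.imread('pics/top13.png')[190:270,225:345];cv2.imwrite('pics/t13.png',cv2.resize(s,None,fx=6,fy=6,interpolation=cv2.INTER_CUBIC))"
```

```text
t 18.75 fence pos [-17.8  27.9  26.7] force f [-0.79 -3.81 -0.39] w 0.3
turn to aligned (tool) [-0.0001 -0.0001  0.    ]
```

View pics/t13.png

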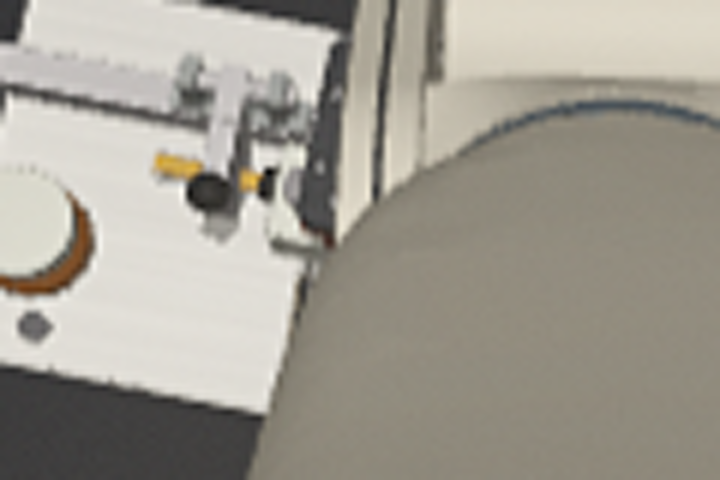

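>>> carry_out:
  rows:
    - [[0,0.0005,0],[0,0,0],1]
    - [[0,0.0005,0],[0,0,0],1]
    - [[0,0,0],[0,0,0],1]

```text
t: 19.05
ee_pos: [530.5, 6.4, 38.7]
orientation: [-0.271, -3.13, 0.001]
ft_force: [-1.4, -5.7, 0.9]
width: 0.3
```

>>> carry_out:
  rows:
    - [[0,0.0004,0],[0,0,0],1]
    - [[0,0,0],[0,0,0],1]
    - [[0,0,0],[0,0,0],1]

```text
t: 19.3
ee_pos: [530.5, 6.6, 38.7]
orientation: [-0.271, -3.13, 0.001]
ft_force: [-1.2, -7.0, 1.4]
width: 0.2
```

>>> carry_out:
  rows:
    - [[0,0.0005,0],[0,0,0],1]
    - [[0,0,0],[0,0,0],1]
    - [[0,0,0],[0,0,0],1]

```text
t: 19.55
ee_pos: [530.5, 6.9, 38.7]
orientation: [-0.271, -3.129, 0.001]
ft_force: [-2.1, -8.7, 0.4]
width: 0.2
```

>>> carry_out:
  rows:
    - [[0,0.0005,0],[0,0,0],1]
    - [[0,0,0],[0,0,0],1]
    - [[0,0,0],[0,0,0],1]

```text
t: 19.8
ee_pos: [530.5, 7.2, 38.7]
orientation: [-0.271, -3.129, 0.002]
ft_force: [-1.5, -10.4, 1.5]
width: 0.7
```

>>> carry_out:
  rows:
    - [[0,0,0],[0,0,0],1]
    - [[0,0,0],[0,0,0],1]
    - [[0,0,0],[0,0,0],1]
    - [[0,0,0],[0,0,0],1]
    - [[0,0,0],[0,0,0],1]
    - [[0,0,0],[0,0,0],1]
    - [[0,0,0],[0,0,0],1]
    - [[0,0,0],[0,0,0],1]
    - [[0,0,0],[0,0,0],1]
    - [[0,0,0],[0,0,0],1]

```text
t: 20.63
ee_pos: [530.5, 7.2, 38.7]
orientation: [-0.271, -3.129, 0.002]
ft_force: [-1.1, -9.3, 0.7]
width: 0.5
```

```bash
python3 -c "
from h import *
st()
for n in ['side','wrist']:
    cv2.imwrite(f'pics/{n}14.png',imaging.get_image(n)[:,:,::-1])
s=cv2.imread('pics/side14.png')[190:340,270:420];cv2.imwrite('pics/s14.png',cv2.resize(s,None,fx=4,fy=4,interpolation=cv2.INTER_CUBIC))"
```

```text
t 20.63 fence pos [-18.   29.4  26.7] force f [ 0.48 -9.36  0.73] w 0.5
turn to aligned (tool) [-0.0011 -0.0005  0.0003]
```

View pics/s14.png

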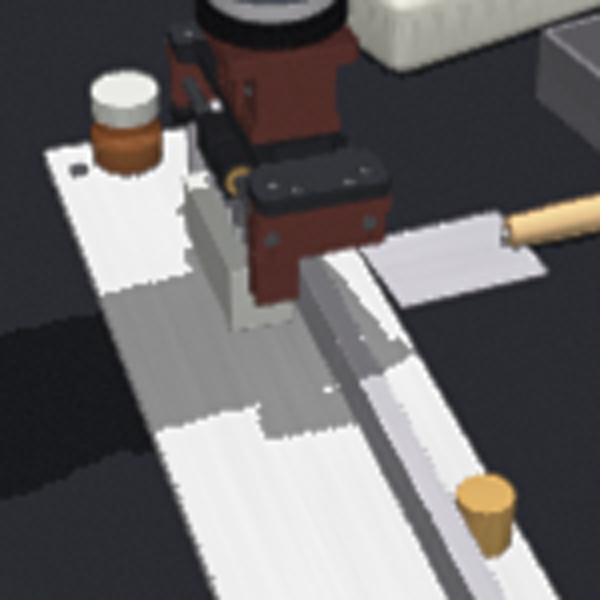

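View pics/wrist14.png

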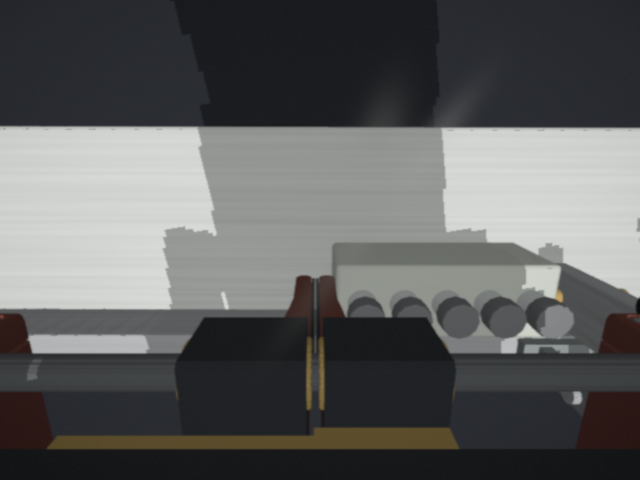

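```bash
python3 -c "
from h import *
c=cam('wrist')
for q,z in [((337,261),52),((445,263),52),((558,265),52),((333,243),12),((513,243),12),((550,316),70),((365,308),70),((100,310),12),((600,310),12),((100,336),42),((100,128),12),((600,128),12)]: print(q,z-12,inF(onz(c,q,z)).round(1))"
```

```text
(337, 261) 40 [-40.6  39.3  40. ]
(445, 263) 40 [-39.7  86.6  40. ]
(558, 265) 40 [-38.7 136.3  40. ]
(333, 243) 0 [-37.6  39.6   0. ]
(513, 243) 0 [-37.5 138.    0. ]
(550, 316) 58 [-23.4 124.1  58. ]
(365, 308) 58 [-26.9  49.7  58. ]
(100, 310) 0 [  2.5 -94.5  -0. ]
(600, 310) 0 [  2.7 194.1   0. ]
(100, 336) 30 [  1.8 -77.   30. ]
(100, 128) 0 [-97.7 -78.3   0. ]
(600, 128) 0 [-97.5 172.9   0. ]
```

```bash
python3 -c "
from h import *
import cv2
a=cv2.imread('pics/wrist14.png')[225:345,300:600];b=cv2.imread('pics/wrist9.png')[215:335,300:600]
cv2.imwrite('pics/w14.png',cv2.resize(np.vstack([a,b]),None,fx=2.5,fy=2.5,interpolation=cv2.INTER_CUBIC))"
```

```text
(no output)
```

View pics/w14.png

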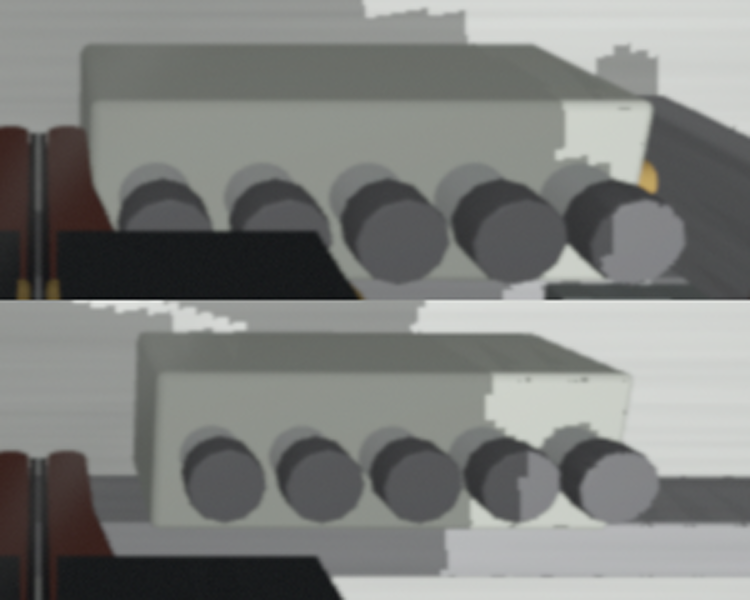

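```bash
python3 -c "
from h import *
c=cam('wrist');
for q,z in [((450,242.6),12),((450,265.),52),((450,128),12),((100,310),12)]: print('now',inF(onz(c,q,z)).round(1))
c=cam('wrist',dict(ee_pos=np.array([493.7,-225.7,67.9]),orientation=np.array([-.27,-3.128,-.001])))
for q,z in [((450,228.6),12),((450,244.6),52),((450,125),12),((260,286.5),12),((450,(525-300)/2.5+215),52)]: print('then',inF(onz(c,q,z)).round(1))"
```

```text
now [-37.7 103.5   0. ]
now [-38.8  88.9  40. ]
now [-97.5  97.6   0. ]
now [  2.5 -94.5  -0. ]
then [ -34.9 -121.6    0. ]
then [ -35.8 -136.3   40. ]
then [ -96.5 -127.7    0. ]
then [   3.9 -242.     0. ]
then [  -1.8 -132.9   40. ]
```

Wrist picture: the rack is parallel to the fence, but its base front edge (row ≈243) suggests a gap of 1–4 mm. I'll back off slowly, press its side against the fence again, then re-press the end.

>>> carry_out:
  rows:
    - [[0,-0.0005,0],[0,0,0],1]
    - [[0,-0.0005,0],[0,0,0],1]
    - [[0,-0.0005,0],[0,0,0],1]
    - [[0,-0.0005,0],[0,0,0],1]
    - [[0,-0.0005,0],[0,0,0],1]
    - [[0,-0.0005,0],[0,0,0],1]
    - [[0,-0.0005,0],[0,0,0],1]
    - [[0,-0.001,0],[0,0,0],1]
    - [[0,-0.002,0],[0,0,0],1]
    - [[0,-0.01,0],[0,0,0],1]
    - [[0,-0.01,0],[0,0,0],1]

```text
t: 21.65
ee_pos: [526.2, -18.5, 38.7]
orientation: [0.27, 3.13, -0.0]
ft_force: [-0.2, 0.0, -0.4]
width: 0.4
```

>>> carry_out:
  rows:
    - [[0.02,0,0],[0,0,0],1]
    - [[0.022,0,0],[0,0,0],1]
    - [[0.02,0,0],[0,0,0],1]
    - [[0,0.02,0],[0,0,0],1]
    - [[0,0.03,0],[0,0,0],1]
    - [[0,0.03,0],[0,0,0],1]
    - [[0,0,0],[0,0,0],1]
    - [[0,0,0],[0,0,0],1]

```text
t: 22.32
ee_pos: [479.2, 71.8, 38.7]
orientation: [0.268, 3.13, -0.0]
ft_force: [0.2, 0.9, -0.2]
width: 0.6
```

```bash
python3 -c "
from h import *
st()
for n in ['side','wrist','top']:
    cv2.imwrite(f'pics/{n}15.png',imaging.get_image(n)[:,:,::-1])
s=cv2.imread('pics/side15.png')[190:340,270:420];cv2.imwrite('pics/s15.png',cv2.resize(s,None,fx=4,fy=4,interpolation=cv2.INTER_CUBIC))"
```

```text
t 22.32 fence pos [-79.6  84.1  26.7] force f [ 0.02  0.94 -0.23] w 0.6
turn to aligned (tool) [-0.      0.0004  0.0022]
```

View pics/s15.png

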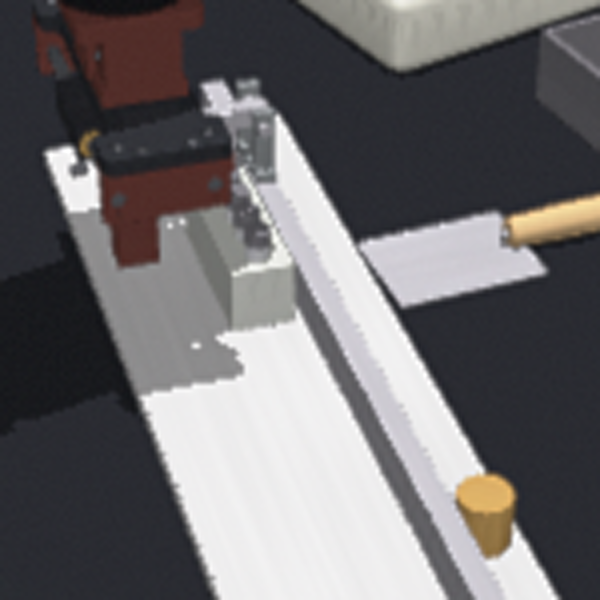

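View pics/wrist15.png

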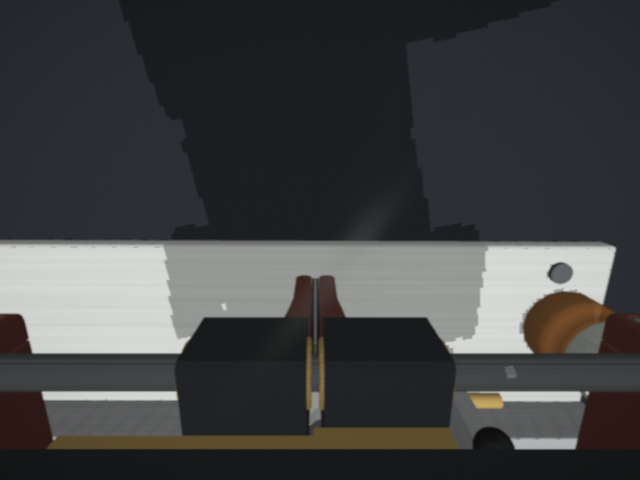

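>>> carry_out:
  rows:
    - [[-0.01,0,0],[0,0,0],1]
    - [[-0.01,0,0],[0,0,0],1]
    - [[-0.006,0,0],[0,0,0],1]
    - [[-0.003,0,0],[0,0,0],1]
    - [[-0.001,0,0],[0,0,0],1]
    - [[-0.001,0,0],[0,0,0],1]
    - [[0,0,0],[0,0,0],1]

```text
t: 23.05
ee_pos: [508.4, 65.9, 38.4]
orientation: [-0.271, -3.128, 0.001]
ft_force: [-3.3, -2.1, 1.7]
width: 0.3
```

>>> carry_out:
  rows:
    - [[-0.001,0,0],[0,0,0],1]
    - [[-0.001,0,0],[0,0,0],1]
    - [[0,0,0],[0,0,0],1]

```text
t: 23.3
ee_pos: [508.9, 65.7, 38.3]
orientation: [-0.271, -3.125, 0.001]
ft_force: [-8.4, -0.7, 6.8]
width: 0.4
```

```bash
python3 -c "
from h import *
st()"
```

```text
t 23.3 fence pos [-49.4  83.2  26.3] force f [-8.16 -2.16  6.84] w 0.4
turn to aligned (tool) [-0.0014 -0.0048  0.0002]
```

>>> carry_out:
  rows:
    - [[0,0,-0.001],[0,0,0],1]
    - [[0,0,-0.001],[0,0,0],1]
    - [[-0.0005,0,0],[0,0,0],1]
    - [[0,0,0],[0,0,0],1]

```text
t: 23.63
ee_pos: [511.0, 65.6, 40.4]
orientation: [-0.271, -3.128, 0.001]
ft_force: [-5.7, -1.6, 0.9]
width: 0.1
```

```bash
python3 -c "
from h import *
st()"
```

```text
t 23.63 fence pos [-47.3  83.5  28.4] force f [-5.34 -2.51  0.92] w 0.1
turn to aligned (tool) [-0.0007 -0.0019  0.0002]
```

>>> carry_out:
  rows:
    - [[-0.001,0,-0.0005],[0,0,0],1]
    - [[-0.001,0,-0.0005],[0,0,0],1]
    - [[0,0,0],[0,0,0],1]

```text
t: 23.88
ee_pos: [512.3, 65.4, 41.2]
orientation: [-0.271, -3.126, 0.001]
ft_force: [-5.7, 0.5, -0.0]
width: 0.6
```

```bash
python3 -c "
from h import *
st()"
```

```text
t 23.88 fence pos [-46.   83.5  29.2] force f [-5.75 -0.47 -0.05] w 0.6
turn to aligned (tool) [-0.0008 -0.0034 -0.    ]
```

>>> carry_out:
  rows:
    - [[-0.001,0,0],[0,0,0],1]
    - [[-0.001,0,0],[0,0,0],1]
    - [[0,0,0],[0,0,0],1]

```text
t: 24.13
ee_pos: [512.6, 65.4, 40.8]
orientation: [-0.272, -3.123, 0.001]
ft_force: [-9.7, 3.7, 1.1]
width: 0.4
```

```bash
python3 -c "
from h import *
st()"
```

```text
t 24.13 fence pos [-45.6  83.5  28.8] force f [-10.18   2.02   1.1 ] w 0.4
turn to aligned (tool) [-0.001  -0.0066 -0.0003]
```

>>> carry_out:
  rows:
    - [[0.001,0,0],[0,0,0],1]
    - [[0.001,0,0],[0,0,0],1]
    - [[0.001,0,0],[0,0,0],1]
    - [[0.002,0,0],[0,0,0],1]
    - [[0.015,0,0],[0,0,0],1]
    - [[0.015,0,0],[0,0,0],1]
    - [[0,-0.03,0],[0,0,0],1]
    - [[0,-0.03,0],[0,0,0],1]
    - [[0,-0.02,0],[0,0,0],1]
    - [[-0.02,0,0],[0,0,0],1]
    - [[-0.02,0,0],[0,0,0],1]
    - [[-0.018,0,0.003],[0,0,0],1]

```text
t: 25.13
ee_pos: [528.1, -18.6, 39.9]
orientation: [0.273, 3.124, 0.0]
ft_force: [0.5, -0.5, 0.4]
width: 0.8
```

>>> carry_out:
  rows:
    - [[0,0.005,0],[0,0,0],1]
    - [[0,0.005,0],[0,0,0],1]
    - [[0,0,0],[0,0,0],1]
    - [[0,0,0],[0,0,0],1]

```text
t: 25.47
ee_pos: [525.7, -7.2, 38.7]
orientation: [-0.27, -3.13, 0.0]
ft_force: [1.0, 0.6, -0.0]
width: 0.4
```

```bash
python3 -c "
from h import *
to(-19,20,26)
cv2.imwrite('pics/wrist16.png',imaging.get_image('wrist')[:,:,::-1])
a=cv2.imread('pics/wrist16.png')[215:355,260:600]
cv2.imwrite('pics/w16.png',cv2.resize(a,None,fx=2.3,fy=2.3,interpolation=cv2.INTER_CUBIC))"
```

```text
t 25.47 fence pos [-20.2  14.3  26.7] force f [ 0.86  0.71 -0.05] w 0.4
turn to aligned (tool) [-0.0001 -0.0004  0.0011]
tool shift mm (current axes) [-1.2  5.7  0.7]  aligned axes [-1.2  5.7  0.7]
```

View pics/w16.png

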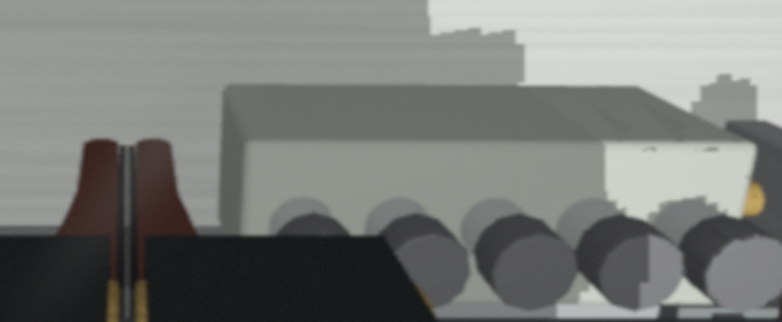

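```bash
python3 -c "
from h import *
c=cam('wrist')
for q,z in [((360,251.7),12),((536,252.9),12),((366,276.),52),((586,279),52)]: print(q,inF(onz(c,q,z)).round(1))
im=cv2.imread('pics/wrist16.png');g=cv2.cvtColor(im,cv2.COLOR_BGR2GRAY).astype(float)
g=cv2.GaussianBlur(g,(3,3),0)
for u in [120,200,560,620]:
    col=g[100:170,u];k=np.argmax(np.abs(np.diff(col)));q=(u,100+k+.5);print('deck front',q,inF(onz(c,q,12)).round(1))
for u in [60,120,180,220]:
    col=g[280:345,u];d=np.diff(col);k=np.argmin(d);print('fence base',u,280+k,inF(onz(c,(u,280.5+k),12)).round(1))"
```

```text
(360, 251.7) [-34.9  39.3   0. ]
(536, 252.9) [-34.2 136.4   0. ]
(366, 276.0) [-36.   37.1  40. ]
(586, 279) [-34.5 134.7  40. ]
deck front (120, np.float64(130.5)) [-98.8 -83.6   0. ]
deck front (200, np.float64(130.5)) [-98.8 -43.3   0. ]
deck front (560, np.float64(132.5)) [-97.7 138.1   0. ]
deck front (620, np.float64(132.5)) [-97.7 168.4   0. ]
fence base 60 311 [   1.1 -132.8    0. ]
fence base 120 312 [  1.8 -98.2   0. ]
fence base 180 312 [  1.8 -63.6   0. ]
fence base 220 316 [  4.4 -40.6   0. ]
```

>>> carry_out:
  rows:
    - [[0,0.003,0],[0,0,0],1]
    - [[0,0.002,0],[0,0,0],1]
    - [[0,0.002,0],[0,0,0],1]
    - [[0,0.001,0],[0,0,0],1]
    - [[0,0.001,0],[0,0,0],1]
    - [[0,0.001,0],[0,0,0],1]
    - [[0,0.0005,0],[0,0,0],1]
    - [[0,0,0],[0,0,0],1]

```text
t: 26.18
ee_pos: [528.3, 2.6, 38.7]
orientation: [-0.272, -3.13, 0.0]
ft_force: [0.3, 0.2, 0.3]
width: 0.8
```

>>> carry_out:
  rows:
    - [[0,0.0005,0],[0,0,0],1]
    - [[0,0.0005,0],[0,0,0],1]
    - [[0,0.0005,0],[0,0,0],1]
    - [[0,0,0],[0,0,0],1]

```text
t: 26.52
ee_pos: [528.6, 4.0, 38.7]
orientation: [-0.272, -3.13, -0.0]
ft_force: [0.5, 0.1, 0.3]
width: 0.7
```

```bash
python3 -c "
from h import *
st()"
```

```text
t 26.52 fence pos [-19.3  25.9  26.7] force f [0.49 0.14 0.34] w 0.7
turn to aligned (tool) [ 0. -0.  0.]
```

>>> carry_out:
  rows:
    - [[0,0.0005,0],[0,0,0],1]
    - [[0,0.0005,0],[0,0,0],1]
    - [[0,0,0],[0,0,0],1]

```text
t: 26.77
ee_pos: [528.8, 5.0, 38.7]
orientation: [0.272, 3.13, 0.0]
ft_force: [0.1, -1.3, -0.1]
width: 0.8
```

>>> carry_out:
  rows:
    - [[0,0.0005,0],[0,0,0],1]
    - [[0,0.0005,0],[0,0,0],1]
    - [[0,0,0],[0,0,0],1]

```text
t: 27.02
ee_pos: [528.9, 5.8, 38.7]
orientation: [-0.271, -3.13, 0.0]
ft_force: [-0.3, -2.8, 0.5]
width: 0.5
```

>>> carry_out:
  rows:
    - [[-0.0002,0.0005,0],[0,0,0],1]
    - [[-0.0002,0,0],[0,0,0],1]

```text
t: 27.18
ee_pos: [529.0, 6.0, 38.7]
orientation: [-0.271, -3.129, 0.001]
ft_force: [-0.8, -4.5, 2.0]
width: 0.5
```

>>> carry_out:
  rows:
    - [[-0.0002,0.0005,-0.0002],[0,0,0],1]
    - [[-0.0002,0.0005,-0.0002],[0,0,0],1]
    - [[0,0,0],[0,0,0],1]

```text
t: 27.43
ee_pos: [529.5, 6.8, 38.8]
orientation: [-0.271, -3.129, 0.001]
ft_force: [-1.2, -5.8, -1.1]
width: 0.4
```

>>> carry_out:
  rows:
    - [[-0.0002,0.0005,0],[0,0,0],1]
    - [[0,0,0],[0,0,0],1]
    - [[0,0,0],[0,0,0],1]

```text
t: 27.68
ee_pos: [529.6, 7.1, 38.8]
orientation: [-0.271, -3.129, 0.001]
ft_force: [0.2, -7.2, -0.4]
width: 0.4
```

>>> carry_out:
  rows:
    - [[0,0.0005,0],[0,0,0],1]
    - [[0,0.0002,0],[0,0,0],1]
    - [[0,0,0],[0,0,0],1]

```text
t: 27.93
ee_pos: [529.6, 7.4, 38.8]
orientation: [-0.271, -3.128, 0.002]
ft_force: [-1.1, -9.8, 0.1]
width: 0.4
```

>>> carry_out:
  rows:
    - [[0,0.0003,0],[0,0,0],1]
    - [[0,0,0],[0,0,0],1]
    - [[0,0,0],[0,0,0],1]
    - [[0,0,0],[0,0,0],1]
    - [[0,0,0],[0,0,0],1]
    - [[0,0,0],[0,0,0],1]
    - [[0,0,0],[0,0,0],1]
    - [[0,0,0],[0,0,0],1]
    - [[0,0,0],[0,0,0],1]
    - [[0,0,0],[0,0,0],1]

```text
t: 28.77
ee_pos: [529.5, 7.6, 38.8]
orientation: [-0.271, -3.128, 0.002]
ft_force: [-2.4, -10.6, -0.8]
width: 0.1
```

```bash
python3 -c "
from h import *
st()
c=cam('wrist')
cv2.imwrite('pics/wrist17.png',imaging.get_image('wrist')[:,:,::-1])
a=cv2.imread('pics/wrist17.png')[215:355,260:600]
cv2.imwrite('pics/w17.png',cv2.resize(a,None,fx=2.3,fy=2.3,interpolation=cv2.INTER_CUBIC))"
```

```text
t 28.77 fence pos [-19.   29.6  26.8] force f [ -0.5  -10.84  -0.75] w 0.1
turn to aligned (tool) [-0.0016 -0.0016  0.0004]
```

View pics/w17.png

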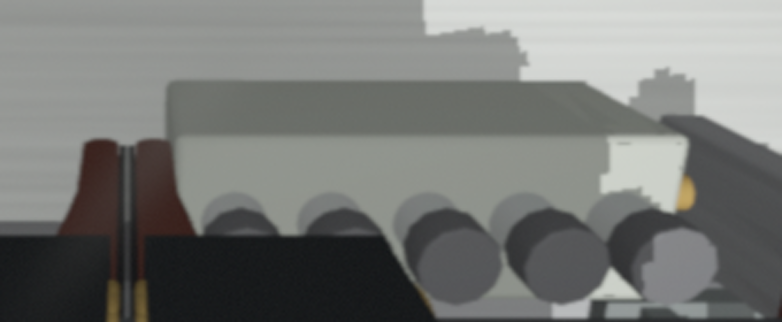

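```bash
python3 -c "
from h import *
c=cam('wrist')
for q,z in [((336,250.),12),((513,250.3),12),((338,273.3),52),((558,274.3),52)]: print(q,inF(onz(c,q,z)).round(1))
im=cv2.imread('pics/wrist17.png');g=cv2.cvtColor(im,cv2.COLOR_BGR2GRAY).astype(float)
g=cv2.GaussianBlur(g,(3,3),0)
for u in [120,200,560,620]:
    col=g[100:170,u];k=np.argmax(np.abs(np.diff(col)));q=(u,100+k+.5);print('deck front',q,inF(onz(c,q,12)).round(1))
"
```

```text
(336, 250.0) [-34.6  41.5   0. ]
(513, 250.3) [-34.3 138.9   0. ]
(338, 273.3) [-35.9  40.1  40. ]
(558, 274.3) [-35.4 137.3  40. ]
deck front (120, np.float64(128.5)) [-98.5 -68.2   0. ]
deck front (200, np.float64(128.5)) [-98.5 -27.9   0. ]
deck front (560, np.float64(129.5)) [-97.8 153.3   0. ]
deck front (620, np.float64(129.5)) [-97.8 183.4   0. ]
```

>>> carry_out:
  rows:
    - [[0,-0.0003,0],[0,0,0],1]
    - [[0,-0.0003,0],[0,0,0],1]
    - [[0,-0.0003,0],[0,0,0],1]
    - [[0,-0.0003,0],[0,0,0],1]
    - [[0,-0.0003,0],[0,0,0],1]
    - [[0,-0.0003,0],[0,0,0],1]
    - [[0,-0.0003,0],[0,0,0],1]
    - [[0,-0.0003,0],[0,0,0],1]
    - [[0,-0.0003,0],[0,0,0],1]
    - [[0,-0.0003,0],[0,0,0],1]
    - [[0,-0.0003,0],[0,0,0],1]
    - [[0,-0.0003,0],[0,0,0],1]

```text
t: 29.82
ee_pos: [530.3, 5.4, 39.3]
orientation: [0.272, 3.129, 0.0]
ft_force: [0.3, 0.4, -0.1]
width: 0.3
```

>>> carry_out:
  rows:
    - [[0,-0.0005,0],[0,0,0],1]
    - [[0,-0.0005,0],[0,0,0],1]
    - [[0,-0.001,0],[0,0,0],1]
    - [[0,-0.001,0],[0,0,0],1]
    - [[0,-0.003,0],[0,0,0],1]
    - [[0,-0.006,0],[0,0,0],1]
    - [[0,0,0],[0,0,0],1]
    - [[0,0,0],[0,0,0],1]

```text
t: 30.48
ee_pos: [527.6, -7.1, 39.1]
orientation: [-0.273, -3.13, 0.0]
ft_force: [-0.2, -0.6, -0.2]
width: 0.4
```

```bash
python3 -c "
from h import *
st()
c=cam('wrist')
cv2.imwrite('pics/wrist18.png',imaging.get_image('wrist')[:,:,::-1])
cv2.imwrite('pics/top18.png',imaging.get_image('top')[:,:,::-1])
cv2.imwrite('pics/side18.png',imaging.get_image('side')[:,:,::-1])
a=cv2.imread('pics/wrist18.png')[215:355,260:600]
s=cv2.imread('pics/top18.png')[190:270,225:345];cv2.imwrite('pics/t18.png',cv2.resize(s,None,fx=6,fy=6,interpolation=cv2.INTER_CUBIC))
cv2.imwrite('pics/w18.png',cv2.resize(a,None,fx=2.3,fy=2.3,interpolation=cv2.INTER_CUBIC))"
```

```text
t 30.48 fence pos [-18.3  14.7  27.1] force f [-0.08 -0.64 -0.19] w 0.4
turn to aligned (tool) [-0.     -0.0001 -0.0008]
```

View pics/w18.png

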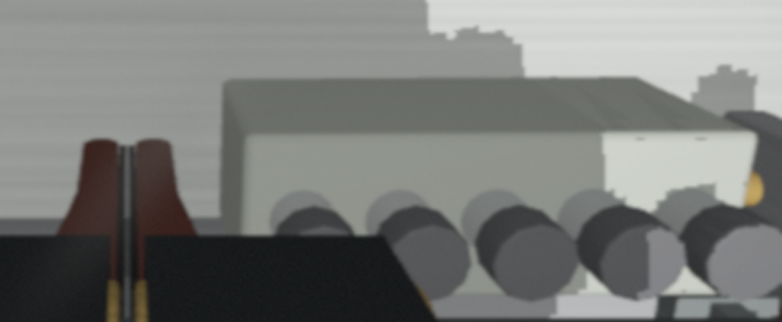

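View pics/t18.png

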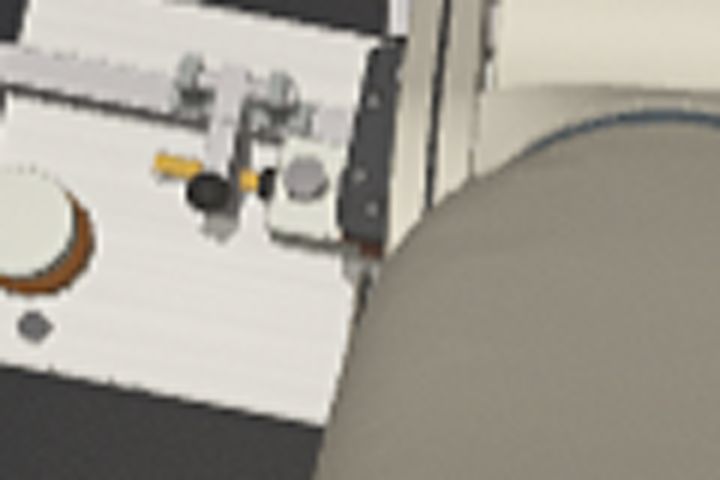

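```bash
python3 -c "
from h import *
c=cam('wrist')
for q,z in [((360,249),12),((537,248.6),12),((366,273.3),52),((587,272.4),52)]: print(q,inF(onz(c,q,z)).round(1))
im=cv2.imread('pics/wrist18.png');g=cv2.cvtColor(im,cv2.COLOR_BGR2GRAY).astype(float)
g=cv2.GaussianBlur(g,(3,3),0)
for u in [120,200,560,620]:
    col=g[100:170,u];k=np.argmax(np.abs(np.diff(col)));q=(u,100+k+.5);print('deck front',q,inF(onz(c,q,12)).round(1))
"
```

```text
(360, 249) [-34.2  40.4   0. ]
(537, 248.6) [-34.3 137.9   0. ]
(366, 273.3) [-35.   38.1  40. ]
(587, 272.4) [-35.3 135.9  40. ]
deck front (120, np.float64(126.5)) [-98.8 -82.4   0. ]
deck front (200, np.float64(126.5)) [-98.7 -42.2   0. ]
deck front (560, np.float64(127.5)) [-97.9 139.    0. ]
deck front (620, np.float64(127.5)) [-97.9 169.2  -0. ]
```

View pics/side18.png

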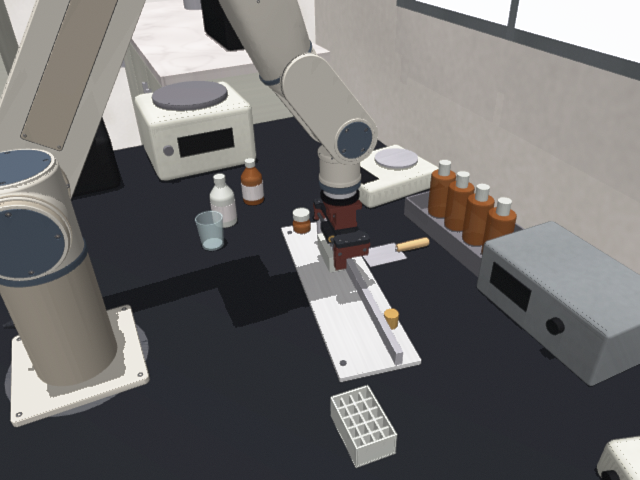

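The rack's front face is 64 mm from the deck's front edge, which is flush. It is parallel to the fence and touches the buffer, and the bystanders look unmoved. Handing in.

```bash
python3 -c "
from workcell import close_job
print(close_job())"
```

```text
the job is handed in; nothing more can be done
None
```

The job is handed in at about 30.6 s of the 72 s. The stop is down, and the rack sits against the fence and the buffer. No verdict was reported.

- **Stop:** I pushed the knob over from behind, then pressed it down until it met its end stop, at about 16 N. The last fix put the knob at (-34, 157) mm in the fence frame, as expected for fully down.
- **First press:** I pushed the rack sideways to the fence, slid it along by its trailing end and pressed it against the buffer. The tool read 9–10 N; sliding drag was about 2 N, so the buffer took about 8 N.
- **Correction:** The pictures then showed the rack about 3–4 mm off the fence. I backed off, pushed its side to the fence again (10 N) and pressed the end again. The tool read 10.6–10.8 N, so about 8–9 N on the buffer. I then let go in 0.3 mm steps.
- **Last checks:**
  - The rack's front face was about 64 mm from the deck's front edge, which is flush, and parallel within about 0.01 rad.
  - The rack looked in contact with the buffer in the top view.
  - The flag was down, and the bystanders in view looked unmoved.

**Not certain:** I could not measure the buffer force on its own; it is tool force minus estimated drag. Contact after letting go was judged only from the picture. During the first press the estimated gap to the fence was close to the limit for that step (rack centre about 22 mm from the fence, limit 23 mm).

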